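# Pick the matching perm roller off its board with the pick-up rod

## Task

One perm roller stands on end on the aluminium stand; of the two rollers lying on the plywood boards, lay the one of that same thickness in the stand's empty cradle and leave the other where it is. The rollers are disinfected, so neither gripper nor arm may touch any of them: draw the pick-up rod out of its sleeve by the bare end of its steel tail, lay it down on the counter and let go, take it again by its black handle, and run the tail right through the lying roller's bore to lift and carry it. When the roller sits in the cradle, draw the rod out and lay it flat on the counter; do not disturb the standing rollers, the jar or the brush.

Things in the scene. Friction and masses are not known exactly. Their poses are not given: they have to be found in the camera images.
- rod: pick-up rod, 60 g: black square handle 20 x 20 x 80 mm, then a straight round steel tail, 8 mm thick, 105 mm long. Origin on the axis where they meet, x along the tail (handle -80 to 0, tail 0 to 105 mm), z up; balances about 15 mm behind the origin. Lying on the counter it rests on the handle, axis 10 mm up. It starts in the sleeve, axis 18 mm up, last 38 to 40 mm of tail showing.
- rod_tip (a point): free end of the rod's tail, on its axis, 105 mm from the rod's origin
- sleeve: fixed white tunnel that holds the rod, 150 mm long, 30 mm wide and 35 mm high outside, 24 x 24 mm inside, floor 8 mm above the counter, closed at the back. Origin on the counter under the middle of its mouth; x points out of the mouth, along the rod's tail, and the tunnel lies from x = -150 to 0 mm.
- roller_a: thick grey plastic roller lying on board_a: tube 40 mm in diameter, 60 mm long, bore 16 mm right through (the rod handle does not pass), about 65 g. Origin at its centre, x along its bore (both ends alike). On a board or in the cradle its axis is 35 mm above the counter.
- roller_b: thin grey plastic roller lying on board_b: tube 28 mm in diameter, 60 mm long, bore 16 mm right through, about 35 g. Origin at its centre, x along its bore. On a board or in the cradle its axis is 28 mm above the counter.
- board_a: fixed plywood board 56 (x) x 66 (y) x 12 mm with two white ridges along x, 54 mm long, 6 mm high and 20 mm apart (inner faces), between which roller_a lies. Origin under its centre, on the counter.
- board_b: fixed plywood board like board_a, on which roller_b lies
- stand: fixed aluminium stand 56 (x) x 150 (y) x 12 mm, origin under its centre, on the counter. At y = -37 mm it has an empty cradle: two white ridges along x like those of the boards (6 mm high, 20 mm apart); at y = +43 mm a roller stands on end; a rib 8 mm high lies between.
- cradle (a point): middle of the stand's empty cradle, at the height of the ridge tops, 18 mm above the counter; x along the cradle. A seated roller's centre is directly above, roller_a 17 mm and roller_b 10 mm higher.
- sample_spot (a point): place on the stand, 12 mm above the counter, where one of the two standing rollers stands
- sample_a: thick roller (40 mm in diameter, 60 mm high) standing on end, either on the stand or on the small stock plate. Origin at the centre of its underside.
- sample_b: thin roller (28 mm in diameter, 60 mm high) standing on end, on the other of the two. Origin at the centre of its underside.
- jar: glass jar 64 mm in diameter, 75 mm high, a bystander; origin at the centre of its underside
- brush: flat tint brush, about 200 mm long, lying on the counter, a bystander

How it is judged:
By the outcome, as a careful person would: the job done as asked, in the order asked, and still so for the second after the job is handed in, with the robot touching nothing.
It also fails if it takes over 72 s, if anything falls off the work surface, if the arm or the gripper's body presses on something with over 40 N, if the wrist force passes 120 N, or if a joint passes its speed limit or range.

## Robot

A 6-joint arm with a two-finger parallel gripper is mounted at the origin on the work surface. World frame = base frame: x ahead of the robot, y to its left, z up, the work surface at z = 0. Lengths are in mm, angles in degrees, forces in N, time in s.
With the tool pointing down it reaches from about 275 to 850 mm from the base axis. Payload 19 kg.
Tool frame: the origin (TCP) lies on the front face of the gripper's body, between the roots of the fingers; the fingertips stand 73 mm ahead of it and the grasp point (between the pads) lies 54 mm ahead of it; z points along the fingers, y is the direction in which the jaws open and shut (so a half turn about z gives the same grasp; the last joint's range is limited). The gripper opens to 85 mm and grips with 20 to 120 N. Pads are 22 mm wide; open, the fingers measure 114 mm over their backs; the gripper's body (76 mm by 85 mm) begins 54 mm behind the grasp point. The pads swing forward as they close: fully open they stand 13 mm farther back than shut.
Start: joints at [69.156, 8.623, 82.357, -0, 89.026, -7.678], TCP at [130.984, 559.859, 303.867] pointing down, gripper open.
Joint ranges: [-160.23, 160.23], [-39.13, 120.54], [6.94, 153.29], [-79.49, 259.48], [9.18, 160.14], [-161.06, 161.06]. Speed limits (degrees/s): [108.29, 108.29, 127.2, 172.46, 172.46, 172.46].

## Interface

Orientations are given as [roll, pitch, yaw] about the fixed x, y, z axes, in that order (R = Rz(yaw) Ry(pitch) Rx(roll)).
In Python, from workcell import state, grab_frame, job gives the robot as it stands. The module is installed in compiled form; this text tells all that it offers.
- The arm moves only by the tool move_arm, never from a script. Its argument "commands" is a list of rows, each an object of numbers: "tx", "ty", "tz": the shift along the world's x, y, z in cm; "spin": the turn about the world's z in rad. In form: [{"tx": .., "ty": .., "tz": .., "spin": ..}, ...]. A call has 1 to 20 rows; each row shifts and turns the pose as measured when the row begins; what a row does not reach is not made up. A row lasts 1/12 s, in which the tool goes at most 41.7 mm and 7.16 degrees, less where a joint would pass 70% of its speed; a pose out of reach is approached as far as the arm can. A call is refused whole if a number of a shift passes 4.17 or a number of a turn 0.125, either way. A call with a gripper value outside its range is refused whole. "grip" is the closure, from -1 (fully open) to 1 (shut), so that 0 is half open, set as the call begins (left out, the last holds). The fingers move at their own pace and stop on an object; "force" is the grip in N (left out, the last holds). Time passes only in rows, so rows that do not move let the fingers close. It gives the time, the measured TCP pose, the force and the opening at its end, in the units of the state.
- state(): the state, without advancing time (a new reading comes with each control period).
- grab_frame(name): name is "scene" or "side" or "wrist"; returns a dict with "color" (480x640x3 uint8, red, green, blue), "fx", "fy", "cx", "cy" (pixels), "k1" (the pictures are not rectified: a ray, as slopes to the right and down, at radius r is drawn at 1 + k1 r^2 times it, then the intrinsics apply), "R" (3x3) and "t" (3): a world point X has camera coordinates R X + t. Camera axes: x right, y down, z forward; pixel columns grow to the right and rows downward; lengths in mm; the calibration is good to about 2 mm. A picture is of the moment at which its call begins. There is no depth.
- job.hand_in(): hands the job in, once; it reports no verdict.
The state is a dict: "clock": time; "joint_pos": joint angles; "joint_velocities": joint speeds; "joint_torque": joint torques, N m; "eef_pos": TCP position; "ee_rot": TCP orientation; "contact_force": force on the tool from outside, world axes, zero at the start; "torque": the same for the moment, N m; "opening": finger opening in mm.
Only numpy, scipy, OpenCV 4.12 (cv2) and the standard library are available. Lean on these libraries where they do the work, as an engineer would, in place of code of your own. Each camera call takes 0.05 s, during which the arm holds its last target.

## Working session

There is one attempt and no reset: what is moved stays moved. The work goes in short steps, Python scripts to look and compute and a tool call to move; the robot and the scene stay as the last step left them, time stands still between calls to the robot, and variables do not carry over. Pictures are saved under pics/ and viewed, and the job is handed in when it is done.

Besides the shell and the picture viewer there is one more tool, called after "Request:" as name(argument=value, ...), one argument or row to a line, values as JSON. move_arm: Moves the arm, as the interface text tells. Its arguments: {"type":"object","properties":{"commands":{"type":"array"},"grip":{"type":"number"},"force":{"type":"number"}},"required":["commands"]}

```bash
mkdir -p pics
cat > h.py <<'E'
import numpy as np, cv2
from workcell import state, grab_frame, job
def shot(name,fn):
    f=grab_frame(name); cv2.imwrite(f'pics/{fn}.png',f['color'][:,:,::-1])
    np.savez(f'pics/{fn}.npz',**{k:np.array(v) for k,v in f.items()}); return f
def load(fn): return dict(np.load(f'pics/{fn}.npz'))
def ray(f,u,v):
    x=(u-f['cx'])/f['fx'];y=(v-f['cy'])/f['fy']
    K=np.array([float(f['k1']),0,0,0])
    p=cv2.undistortPoints(np.array([[[x,y]]],float),np.eye(3),K)[0,0]
    d=f['R'].T@np.array([p[0],p[1],1.]); c=-f['R'].T@f['t']; return c,d/np.linalg.norm(d)
def onz(f,u,v,z):
    c,d=ray(f,u,v); return c+d*(z-c[2])/d[2]
def proj(f,X):
    X=np.atleast_2d(X).astype(float); p=(f['R']@X.T).T+f['t']; s=p[:,:2]/p[:,2:]
    r2=(s**2).sum(1,keepdims=True); s=s*(1+float(f['k1'])*r2)
    return s*[float(f['fx']),float(f['fy'])]+[float(f['cx']),float(f['cy'])]
def crop(fn,out,x0,y0,x1,y1,k):
    im=cv2.imread(f'pics/{fn}.png')[y0:y1,x0:x1]
    im=cv2.resize(im,None,fx=k,fy=k,interpolation=cv2.INTER_CUBIC)
    for i in range((x0//20+1)*20,x1,20): cv2.putText(im,str(i),((i-x0)*k,10),0,.35,(0,0,255)); cv2.line(im,((i-x0)*k,12),((i-x0)*k,18),(0,0,255))
    for i in range((y0//20+1)*20,y1,20): cv2.putText(im,str(i),(0,(i-y0)*k+4),0,.35,(0,0,255)); cv2.line(im,(24,(i-y0)*k),(32,(i-y0)*k),(0,0,255))
    cv2.imwrite(f'pics/{out}.png',im)
E
python3 - <<'E'
from h import *
for n in ['scene','side','wrist']:
    f=shot(n,n+'0'); print(n,f['fx'],f['k1'],-f['R'].T@f['t'])
print(state())
E
```

```text
scene 526.9509546570606 -0.08851166864733422 [1198.54066683 -444.14100624  819.21526143]
side 537.7838251408403 -0.054041170120502954 [201.92449023 600.76536839 803.59325563]
wrist 419.0089028209442 -0.04228332025162668 [ 66.96083901 574.73939072 373.77183332]
{'clock': 0.15, 'joint_pos': array([ 6.91550000e+01,  8.64148740e+00,  8.23807475e+01,  2.17292199e-04,
        8.90253580e+01, -7.67547744e+00]), 'joint_velocities': array([-0.06486676, -0.06398644, -0.00427288,  0.01508958,  0.00715951,
        0.02907611]), 'joint_torque': array([-1.71251463e-04, -7.13390779e+01, -5.71042085e+01, -3.65253327e-04,
        6.90756482e-03,  1.15322945e-05]), 'eef_pos': array([130.96215042, 559.77565837, 303.47602099]), 'ee_rot': array([-1.79952862e+02, -6.57192515e-03,  1.66830471e+02]), 'contact_force': array([ 0.21576687, -0.26229234, -0.25454013]), 'torque': array([-0.01592219, -0.0780851 , -0.03477971]), 'opening': 85.36698324657165}
```

View pics/scene0.png

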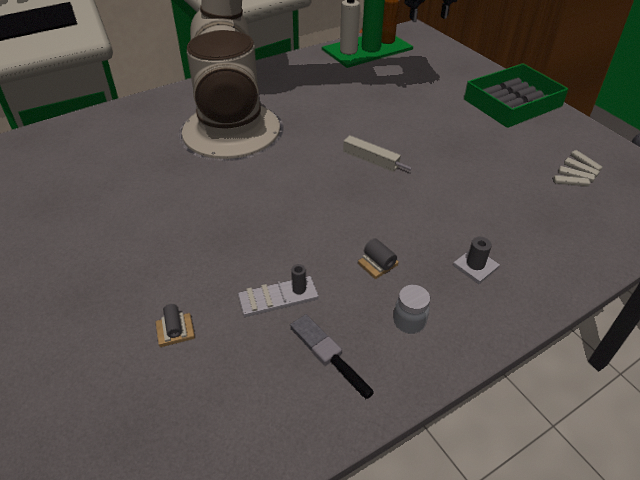

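View pics/side0.png

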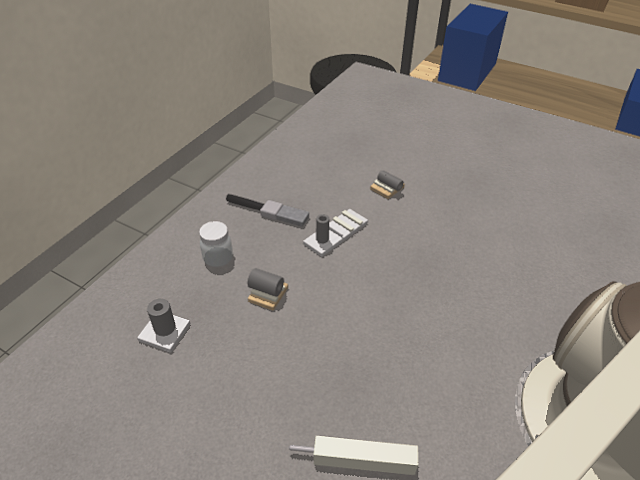

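View pics/wrist0.png

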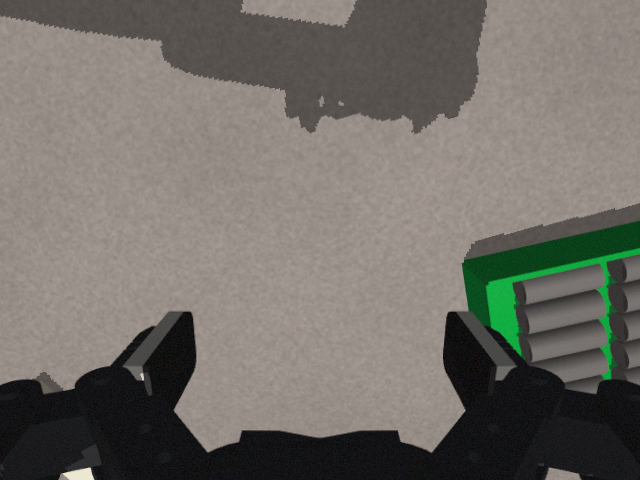

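Run:
```python
from h import *
crop('scene0','c1',140,230,340,350,4)
crop('scene0','c2',330,120,510,290,4)
crop('side0','c3',220,160,410,320,4)
crop('side0','c4',130,280,330,480,4)
```

```text
(no output)
```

View pics/c1.png

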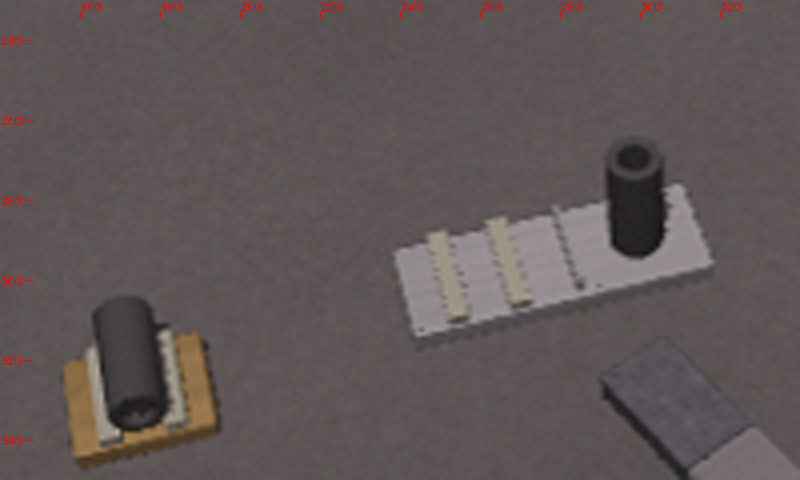

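View pics/c2.png

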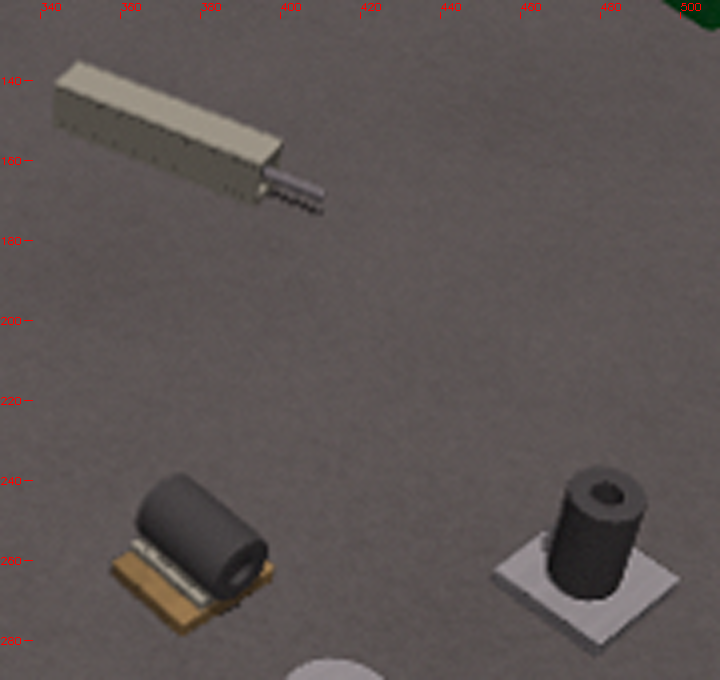

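View pics/c3.png

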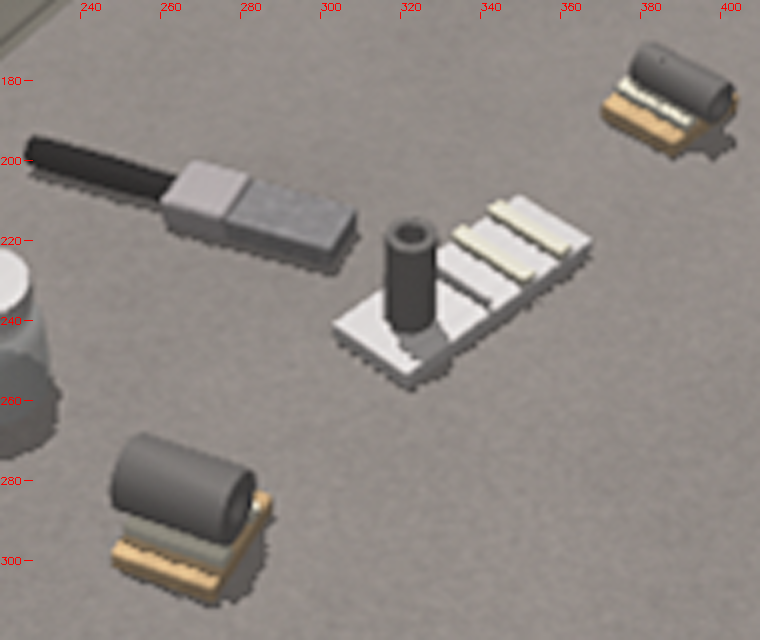

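Run:
```python
from h import *
crop('side0','c4',280,420,430,480,5)
crop('side0','c5',130,290,200,360,8)
```

```text
(no output)
```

View pics/c4.png

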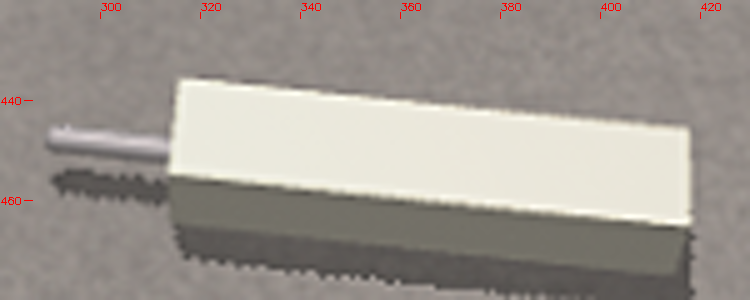

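Run:
```python
from h import *
np.set_printoptions(precision=1,suppress=True)
S=load('scene0');D=load('side0')
def c1(x,y): return 140+x/4,230+y/4
def c2(x,y): return 330+x/4,120+y/4
def c3(x,y): return 220+x/4,160+y/4
def c4(x,y): return 280+x/5,420+y/5
def go(t,f,c,pts,z):
    print(t)
    for p in pts: print('  ',onz(f,*c(*p),z)[:2])
go('sleeve S',S,c2,[(55,85),(80,62),(283,142),(262,162)],35)
go('tip S',S,c2,[(323,193)],18)
go('sleeve D',D,c4,[(690,127),(690,226),(168,176),(180,78)],35)
go('tip D',D,c4,[(48,140)],18)
go('stand S',S,c1,[(395,252),(682,184),(714,262),(417,336)],12)
go('stand D',D,c3,[(520,196),(592,240),(407,376),(333,324)],12)
go('ridges S tops',S,c1,[(428,232),(447,232),(468,316),(450,320),(487,219),(507,218),(531,302),(513,306)],18)
go('ridges D tops',D,c3,[(453,230),(466,225),(537,272),(525,279),(488,205),(500,199),(570,246),(560,253)],18)
go('boardb S',S,c1,[(64,366),(204,335),(218,428),(80,462)],12)
go('boardb D',D,c3,[(602,104),(676,146),(738,96)],12)
go('boarda S',S,c2,[(110,567),(182,628),(272,570)],12)
go('boarda D',D,c3,[(111,548),(217,591),(271,496)],12)
go('sample on stand D top',D,c3,[(385,236),(436,236)],72)
go('sample on stand S top',S,c1,[(606,160),(663,160)],72)
```

```text
sleeve S
   [254.2 206.7]
   [240.5 235.4]
   [380.3 295.8]
   [390.4 271.6]
tip S
   [418.4 300.3]
sleeve D
   [250.8 209.2]
   [238.9 237.5]
   [378.5 300.4]
   [390.9 272. ]
tip D
   [419.6 302.3]
stand S
   [ 554.9 -236.5]
   [590.  -92.9]
   [ 641.7 -105.3]
   [ 607.  -249.6]
stand D
   [ 604.5 -246.7]
   [ 552.4 -233.7]
   [587.8 -88.7]
   [ 641.3 -102.6]
ridges S tops
   [ 556.6 -218.6]
   [ 561.5 -210.6]
   [ 613.3 -225. ]
   [ 611.  -233.4]
   [ 564.2 -189.9]
   [ 568.8 -181.1]
   [ 621.4 -195.4]
   [ 619.  -203.9]
ridges D tops
   [ 619.9 -195.5]
   [ 615.7 -202.9]
   [ 563.8 -188.5]
   [ 566.8 -180.2]
   [ 613.3 -224.2]
   [ 609.9 -232.2]
   [ 558.  -216.7]
   [ 560.1 -208.7]
boardb S
   [ 537.  -400.9]
   [ 554.  -336.7]
   [ 607.4 -351.2]
   [ 592.4 -412.7]
boardb D
   [ 601.8 -347.1]
   [ 546.9 -333.5]
   [ 534.7 -396.3]
boarda S
   [607.1  10.6]
   [660.8  18.2]
   [652.8  81.6]
boarda D
   [652.2  84.8]
   [593.7  81.1]
   [603.9  17.6]
sample on stand D top
   [ 619.  -118.9]
   [ 596.4 -132.2]
sample on stand S top
   [ 603.6 -142.1]
   [ 617.6 -119.1]
```

Request:
move_arm(
  commands=[
    {"tx":1.39,"ty":-1.32,"tz":-0.5,"spin":-0.124},
    {"tx":1.39,"ty":-1.32,"tz":-0.5,"spin":-0.124},
    {"tx":1.39,"ty":-1.32,"tz":-0.5,"spin":-0.124},
    {"tx":1.39,"ty":-1.32,"tz":-0.5,"spin":-0.124},
    {"tx":1.39,"ty":-1.32,"tz":-0.5,"spin":-0.124},
    {"tx":1.39,"ty":-1.32,"tz":-0.5,"spin":-0.124},
    {"tx":1.39,"ty":-1.32,"tz":-0.5,"spin":-0.124},
    {"tx":1.39,"ty":-1.32,"tz":-0.5,"spin":-0.124},
    {"tx":1.39,"ty":-1.32,"tz":-0.5,"spin":-0.124},
    {"tx":1.39,"ty":-1.32,"tz":-0.5,"spin":-0.124},
    {"tx":1.39,"ty":-1.32,"tz":-0.5,"spin":-0.124},
    {"tx":1.39,"ty":-1.32,"tz":-0.5,"spin":-0.124},
    {"tx":1.39,"ty":-1.32,"tz":-0.5,"spin":-0.124},
    {"tx":1.39,"ty":-1.32,"tz":-0.5,"spin":-0.124},
    {"tx":1.39,"ty":-1.32,"tz":-0.5,"spin":-0.124},
    {"tx":1.39,"ty":-1.32,"tz":-0.5,"spin":-0.124},
    {"tx":1.39,"ty":-1.32,"tz":-0.5,"spin":-0.124},
    {"tx":1.39,"ty":-1.32,"tz":-0.5,"spin":-0.124},
    {"tx":1.39,"ty":-1.32,"tz":-0.5,"spin":-0.124},
    {"tx":1.39,"ty":-1.32,"tz":-0.5,"spin":-0.124},
  ],
  grip=0.3,
)

```text
clock: 1.82
eef_pos: [416.5, 282.7, 195.9]
ee_rot: [-179.8, 0.1, 23.6]
contact_force: [0.8, 0.1, 0.5]
opening: 30.0
```

Run:
```python
from h import *
np.set_printoptions(precision=2,suppress=True)
f=shot('wrist','wrist1'); s=state(); print(s['eef_pos'],s['ee_rot'])
```

```text
[418.25 280.8  194.8 ] [-179.86    0.18   22.95]
```

View pics/wrist1.png

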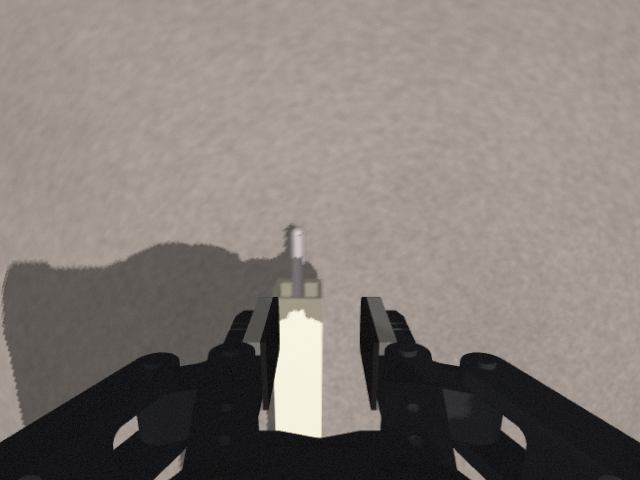

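Run:
```python
from h import *
np.set_printoptions(precision=2,suppress=True)
crop('wrist1','w1',250,210,350,330,6)
f=load('wrist1')
s=state(); print(s['clock'],s['eef_pos'],s['ee_rot'])
```

```text
1.8667 [418.25 280.8  194.8 ] [-179.86    0.18   22.95]
```

View pics/w1.png

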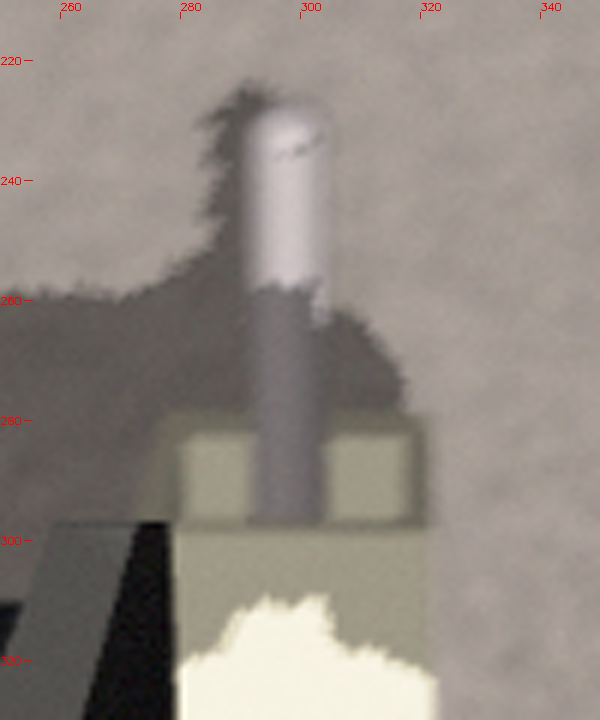

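Run:
```python
from h import *
np.set_printoptions(precision=2,suppress=True)
f=load('wrist1')
a=onz(f,298,228,18);b=onz(f,297.5,295,18);l=onz(f,279.5,298,35);r=onz(f,321.5,298,35)
print(a,b,np.degrees(np.arctan2(*(a-b)[1::-1])),l,r,(l+r)/2, np.linalg.norm(l-r))
m=(l+r)/2; print(np.linalg.norm(a-m-[0,0,-17]))
```

```text
[421.69 299.01  18.  ] [381.38 282.39  18.  ] 22.41204334660969 [382.02 293.25  35.  ] [392.04 270.45  35.  ] [387.03 281.85  35.  ] 24.911189987218922
38.68218530449479
```

Request:
move_arm(
  commands=[
    {"tx":-0.3,"ty":0.5,"tz":0,"spin":0.01},
    {"tx":-0.3,"ty":0.5,"tz":-1.5,"spin":0.01},
    {"tx":-0.3,"ty":0.4,"tz":-2.5,"spin":0},
    {"tz":-2.5},
    {"tz":-1.5},
    {"tz":0},
    {"tz":0},
  ],
)

```text
schema error: expected keys tx, ty, tz, spin
```

Request:
move_arm(
  commands=[
    {"tx":-0.3,"ty":0.5,"tz":0,"spin":0.01},
    {"tx":-0.3,"ty":0.5,"tz":-1.5,"spin":0.01},
    {"tx":-0.3,"ty":0.4,"tz":-2.5,"spin":0},
    {"tx":0,"ty":0,"tz":-2.5,"spin":0},
    {"tx":0,"ty":0,"tz":-1.5,"spin":0},
    {"tx":0,"ty":0,"tz":0,"spin":0},
    {"tx":0,"ty":0,"tz":0,"spin":0},
  ],
)

```text
clock: 2.45
eef_pos: [407.5, 296.9, 112.5]
ee_rot: [-179.8, 0.1, 24.5]
contact_force: [0.0, 1.2, 0.5]
opening: 29.9
```

Request:
move_arm(
  commands=[
    {"tx":0.15,"ty":-0.15,"tz":-1.0,"spin":0},
    {"tx":0,"ty":0,"tz":-1.0,"spin":0},
    {"tx":0,"ty":0,"tz":-0.6,"spin":0},
    {"tx":0,"ty":0,"tz":0,"spin":0},
    {"tx":0,"ty":0,"tz":0,"spin":0},
  ],
)

```text
clock: 2.87
eef_pos: [409.7, 296.5, 87.0]
ee_rot: [-179.8, -0.1, 24.7]
contact_force: [-0.6, 1.0, 0.9]
opening: 29.7
```

Run:
```python
from h import *
np.set_printoptions(precision=2,suppress=True)
f=shot('wrist','wrist2'); s=state(); print(s['eef_pos'],s['ee_rot'])
f=shot('side','side2');crop('side2','s2',260,400,430,480,4)
```

```text
[409.63 296.53  86.99] [-179.8    -0.08   24.69]
```

View pics/wrist2.png

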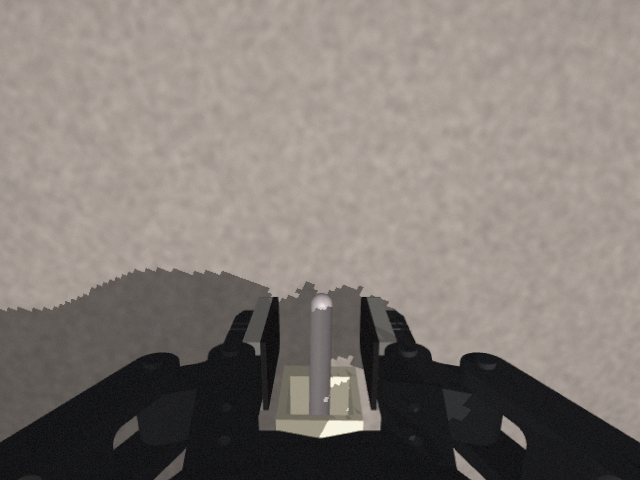

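View pics/s2.png

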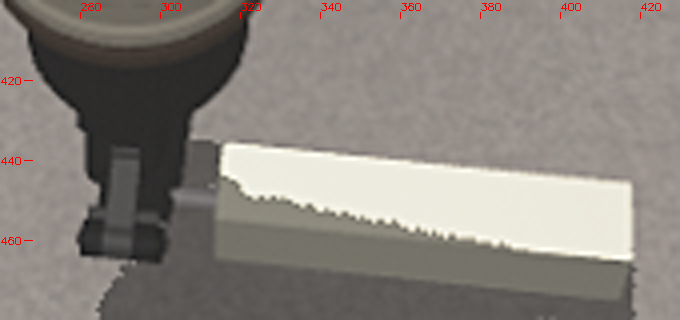

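Request:
move_arm(
  commands=[
    {"tx":0,"ty":0,"tz":-0.25,"spin":0},
    {"tx":0,"ty":0,"tz":0,"spin":0},
  ],
)

```text
clock: 3.13
eef_pos: [410.0, 296.6, 85.2]
ee_rot: [-179.8, -0.2, 24.7]
contact_force: [-0.3, -1.8, 1.2]
opening: 30.0
```

Request:
move_arm(
  commands=[
    {"tx":0,"ty":0,"tz":0,"spin":0},
    {"tx":0,"ty":0,"tz":0,"spin":0},
    {"tx":0,"ty":0,"tz":0,"spin":0},
    {"tx":0,"ty":0,"tz":0,"spin":0},
    {"tx":0,"ty":0,"tz":0,"spin":0},
    {"tx":0,"ty":0,"tz":0,"spin":0},
  ],
  grip=1,
  force=60,
)

```text
clock: 3.63
eef_pos: [410.2, 296.7, 85.8]
ee_rot: [-179.8, -0.2, 24.7]
contact_force: [0.2, 0.0, 1.2]
opening: 4.7
```

Run:
```python
from h import *
f=shot('wrist','wrist3'); s=state(); print(s['eef_pos'],s['opening'],s['contact_force'])
f=shot('side','side3');crop('side3','s3',260,400,430,480,4)
crop('wrist3','w3',240,270,400,450,4)
```

```text
[410.2554642  296.70431666  85.80373651] 5.016753273617258 [-0.67718893 -0.18407515  0.16953978]
```

View pics/w3.png

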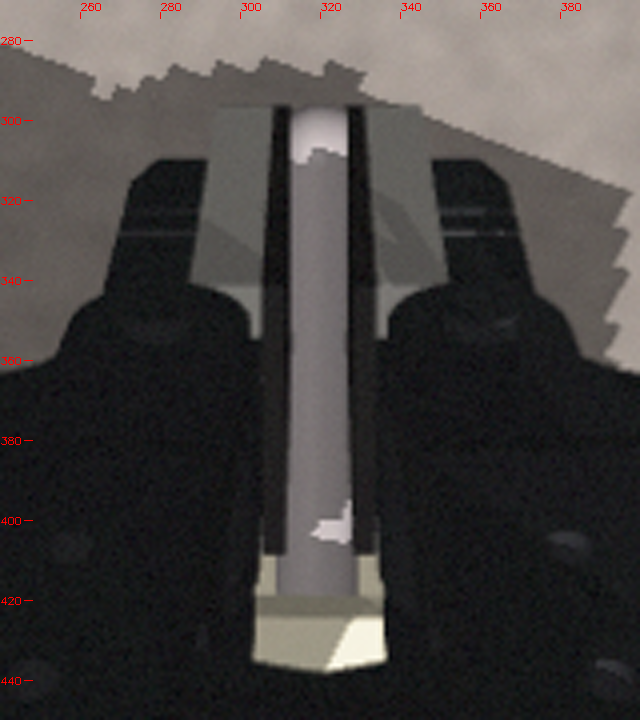

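View pics/s3.png

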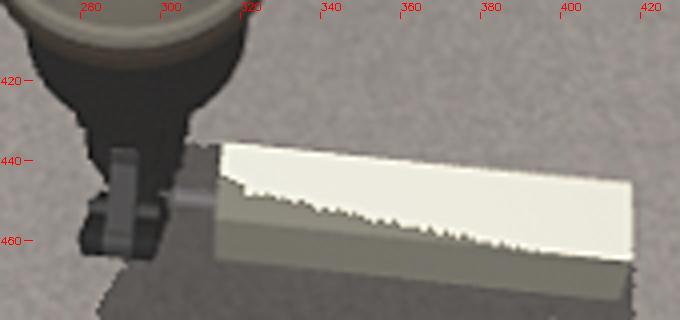

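Request:
move_arm(
  commands=[
    {"tx":0.5,"ty":0.23,"tz":0,"spin":0},
    {"tx":1.0,"ty":0.45,"tz":0,"spin":0},
    {"tx":1.3,"ty":0.59,"tz":0,"spin":0},
    {"tx":1.3,"ty":0.59,"tz":0,"spin":0},
    {"tx":0.5,"ty":0.23,"tz":0,"spin":0},
    {"tx":0,"ty":0,"tz":0,"spin":0},
  ],
)

```text
clock: 4.23
eef_pos: [461.0, 319.7, 85.9]
ee_rot: [-179.8, -0.3, 24.7]
contact_force: [-1.1, -0.4, 0.7]
opening: 4.7
```

Run:
```python
from h import *
f=shot('side','side4');crop('side4','s4',220,400,420,480,4)
```

```text
(no output)
```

View pics/s4.png

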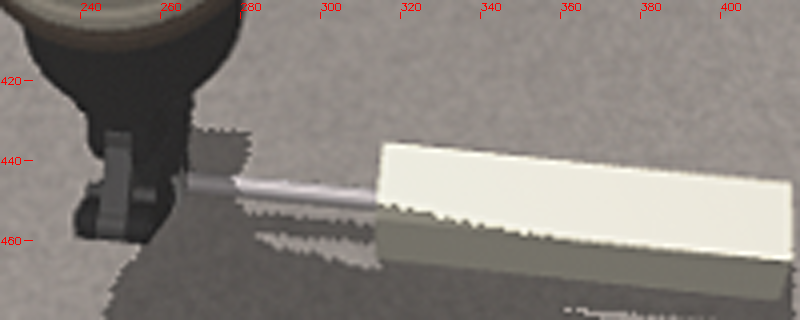

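Run:
```python
from h import *
np.set_printoptions(precision=1,suppress=True)
S=load('scene0')
for p in [(495,570),(600,645),(680,578)]: print(onz(S,330+p[0]/4,120+p[1]/4,6))
print(onz(S,412,320,0),onz(S,414,293,75))
for p in [(292,325),(322,317),(342,352),(318,362),(370,395)]: print('brush',onz(S,*p,5))
```

```text
[710.3 186.4   6. ]
[778.1 197.8   6. ]
[766.3 267.1   6. ]
[778.3  21.4   0. ] [770.8  19.7  75. ]
brush [ 671.8 -182.     5. ]
brush [ 685.2 -124.     5. ]
brush [ 770.8 -134.1    5. ]
brush [ 766.1 -182.     5. ]
brush [ 867.8 -140.4    5. ]
```

Request:
move_arm(
  commands=[
    {"tx":1.0,"ty":0.45,"tz":0,"spin":0},
    {"tx":1.45,"ty":0.655,"tz":0,"spin":0},
    {"tx":1.45,"ty":0.655,"tz":0,"spin":0},
    {"tx":1.45,"ty":0.655,"tz":0,"spin":0},
    {"tx":1.45,"ty":0.655,"tz":0,"spin":0},
    {"tx":1.45,"ty":0.655,"tz":0,"spin":0},
    {"tx":1.3,"ty":0.585,"tz":0,"spin":0},
    {"tx":0.5,"ty":0.225,"tz":0,"spin":0},
    {"tx":0,"ty":0,"tz":0,"spin":0},
  ],
)

```text
clock: 5.03
eef_pos: [560.9, 365.1, 84.5]
ee_rot: [-179.8, 0.0, 24.7]
contact_force: [-0.3, -0.1, -1.5]
opening: 4.6
```

Request:
move_arm(
  commands=[
    {"tx":1.0,"ty":0.45,"tz":0,"spin":0},
    {"tx":1.45,"ty":0.655,"tz":0.05,"spin":0},
    {"tx":1.45,"ty":0.655,"tz":0,"spin":0},
    {"tx":1.0,"ty":0.45,"tz":0,"spin":0},
    {"tx":0.4,"ty":0.18,"tz":0,"spin":0},
    {"tx":0,"ty":0,"tz":0,"spin":0},
  ],
)

```text
clock: 5.53
eef_pos: [610.7, 388.2, 84.4]
ee_rot: [-179.8, 0.3, 24.8]
contact_force: [0.3, -0.4, -0.8]
opening: 5.2
```

Run:
```python
from h import *
f=shot('side','side5');crop('side5','s5',130,380,330,480,4)
f=shot('scene','scene5');crop('scene5','sc5',380,120,520,240,5)
```

```text
(no output)
```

View pics/s5.png

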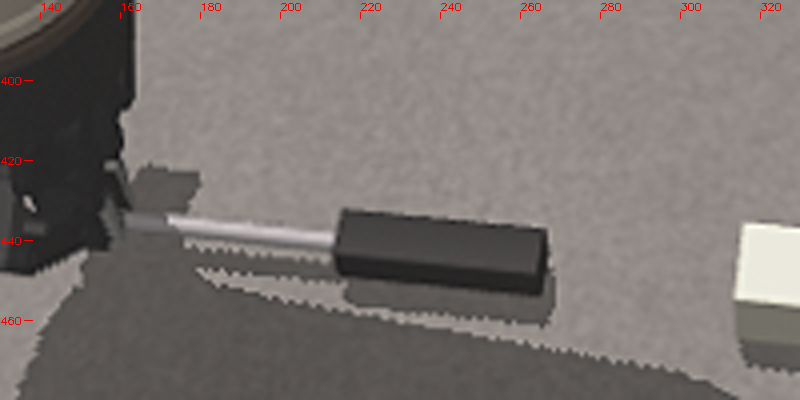

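View pics/sc5.png

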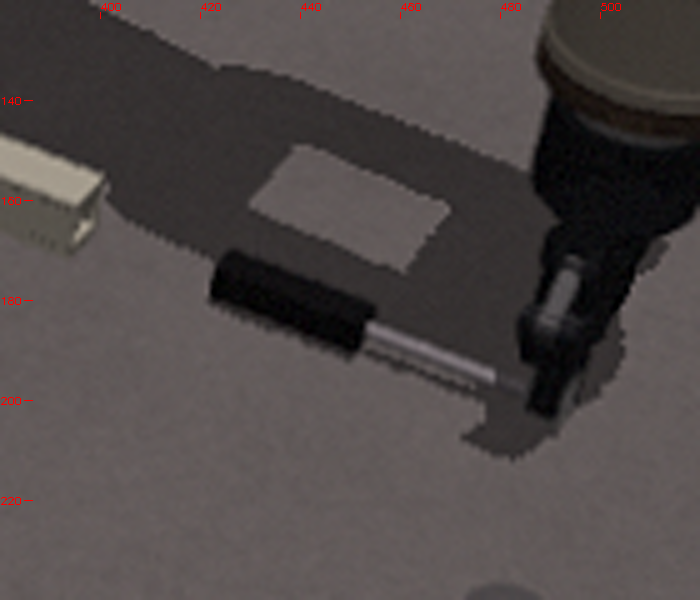

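Request:
move_arm(
  commands=[
    {"tx":0,"ty":0,"tz":-0.3,"spin":0},
    {"tx":0,"ty":0,"tz":-0.2,"spin":0},
    {"tx":0,"ty":0,"tz":0,"spin":0},
    {"tx":0,"ty":0,"tz":0,"spin":0},
  ],
)

```text
clock: 5.97
eef_pos: [608.0, 387.3, 79.2]
ee_rot: [-179.8, 0.4, 24.8]
contact_force: [-0.3, 0.2, -1.5]
opening: 4.8
```

Request:
move_arm(
  commands=[
    {"tx":0,"ty":0,"tz":-0.15,"spin":0},
    {"tx":0,"ty":0,"tz":-0.05,"spin":0},
    {"tx":0,"ty":0,"tz":0,"spin":0},
    {"tx":0,"ty":0,"tz":0,"spin":0},
  ],
)

```text
clock: 6.3
eef_pos: [607.7, 387.2, 77.2]
ee_rot: [-179.8, 0.4, 24.8]
contact_force: [0.3, 0.3, -0.8]
opening: 5.0
```

Run:
```python
from h import *
f=shot('side','side6');crop('side6','s6',130,380,330,480,4)
print(state()['eef_pos'],state()['contact_force'],state()['torque'])
```

```text
[607.71496777 387.22040944  77.20235916] [-0.81879252  0.73260153 -0.56638733] [-0.00536207 -0.03899689  0.00992331]
```

View pics/s6.png

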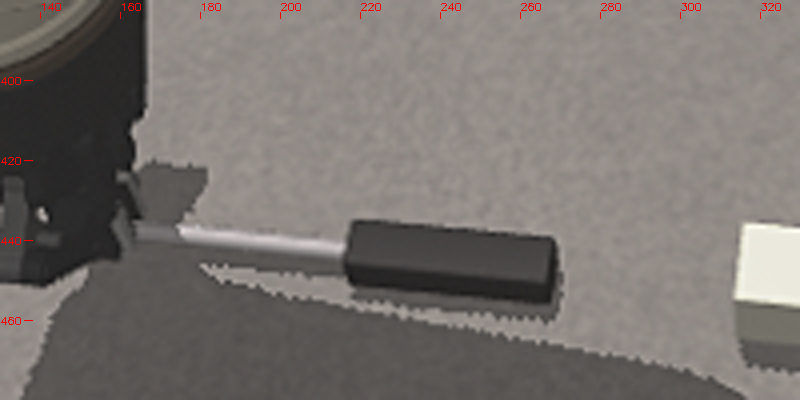

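Request:
move_arm(
  commands=[
    {"tx":0,"ty":0,"tz":-0.1,"spin":0},
    {"tx":0,"ty":0,"tz":-0.05,"spin":0},
    {"tx":0,"ty":0,"tz":0,"spin":0},
  ],
)

```text
clock: 6.6
eef_pos: [607.9, 387.3, 75.8]
ee_rot: [-179.8, 0.4, 24.8]
contact_force: [-0.2, 0.4, 1.3]
opening: 5.1
```

Request:
move_arm(
  commands=[
    {"tx":0,"ty":0,"tz":0,"spin":0},
    {"tx":0,"ty":0,"tz":0,"spin":0},
    {"tx":0,"ty":0,"tz":0,"spin":0},
    {"tx":0,"ty":0,"tz":0,"spin":0},
  ],
  grip=0.2,
)

```text
clock: 6.93
eef_pos: [607.9, 387.3, 75.8]
ee_rot: [-179.8, 0.4, 24.8]
contact_force: [-0.2, 0.5, -0.0]
opening: 34.3
```

Request:
move_arm(
  commands=[
    {"tx":0,"ty":0,"tz":1.5,"spin":0},
    {"tx":0,"ty":0,"tz":2.5,"spin":0},
    {"tx":-2.0,"ty":-0.9,"tz":1.5,"spin":0},
    {"tx":-2.0,"ty":-0.9,"tz":0,"spin":0},
    {"tx":-2.0,"ty":-0.9,"tz":0,"spin":0},
    {"tx":-2.0,"ty":-0.9,"tz":0,"spin":0},
    {"tx":-2.0,"ty":-0.9,"tz":0,"spin":0},
    {"tx":-1.0,"ty":-0.45,"tz":0,"spin":0},
    {"tx":0,"ty":0,"tz":0,"spin":0},
    {"tx":0,"ty":0,"tz":0,"spin":0},
  ],
)

```text
clock: 7.77
eef_pos: [494.2, 335.9, 143.4]
ee_rot: [-179.8, -0.1, 24.8]
contact_force: [-0.4, 0.2, -0.0]
opening: 34.3
```

Run:
```python
from h import *
f=shot('wrist','wrist7')
f=shot('side','side7');crop('side7','s7',130,380,330,480,4)
print(state()['eef_pos'],state()['ee_rot'])
```

```text
[494.77221252 336.09244243 142.93869487] [-1.79798656e+02 -6.05957392e-02  2.47801836e+01]
```

View pics/wrist7.png

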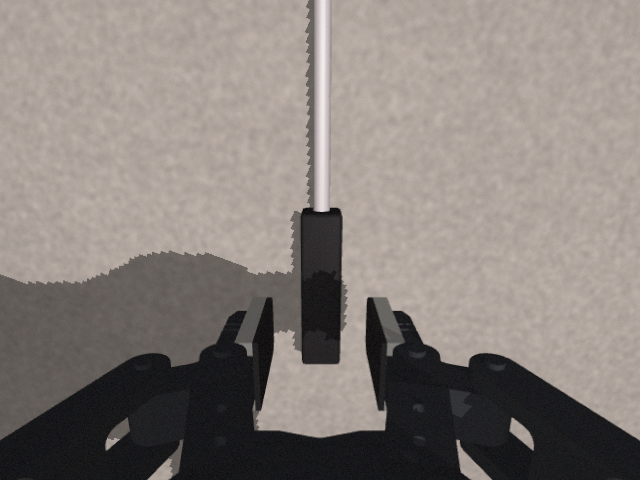

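View pics/s7.png

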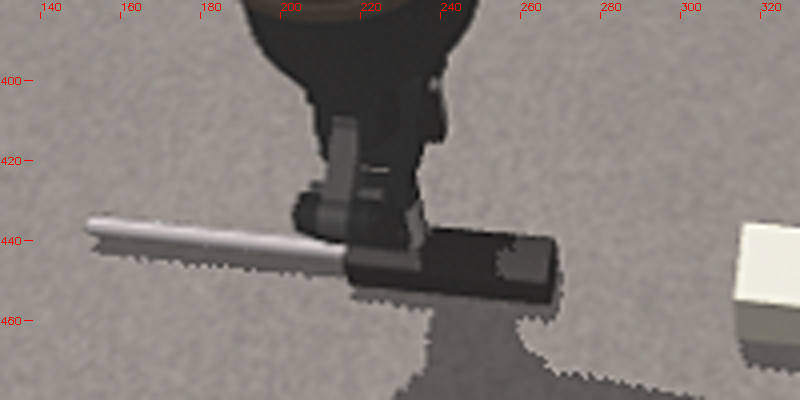

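Run:
```python
from h import *
np.set_printoptions(precision=2,suppress=True)
f=load('wrist7')
a=onz(f,321.5,209,20);b=onz(f,321,362.5,20);t=onz(f,322.5,5,10)
print(a,b,np.linalg.norm(a-b),np.degrees(np.arctan2(*(a-b)[1::-1])),np.degrees(np.arctan2(*(t-b)[1::-1])))
s=np.array([494.77,336.09,0]);u=(a-b)/np.linalg.norm(a-b);print((s-a)@u,(s-a)[:2]@[-u[1],u[0]], a-50*u,a-45*u)
```

```text
[524.9  348.61  20.  ] [451.55 314.87  20.  ] 80.73625506593363 24.70252626409712 24.640088976570375
-32.602874922753436 1.2182466658482316 [479.47 327.71  20.  ] [484.02 329.8   20.  ]
```

Request:
move_arm(
  commands=[
    {"tx":-0.75,"ty":-0.4,"tz":-1.5,"spin":0},
    {"tx":-0.7,"ty":-0.35,"tz":-2.0,"spin":0},
    {"tx":0,"ty":0,"tz":-1.5,"spin":0},
    {"tx":0,"ty":0,"tz":-0.7,"spin":0},
    {"tx":0,"ty":0,"tz":0,"spin":0},
    {"tx":0,"ty":0,"tz":0,"spin":0},
  ],
)

```text
clock: 8.37
eef_pos: [484.3, 330.0, 85.2]
ee_rot: [-179.8, -0.2, 24.7]
contact_force: [0.4, -0.0, -0.2]
opening: 34.2
```

Request:
move_arm(
  commands=[
    {"tx":-0.35,"ty":-0.15,"tz":-0.5,"spin":0},
    {"tx":0,"ty":0,"tz":-0.4,"spin":0},
    {"tx":0,"ty":0,"tz":0,"spin":0},
    {"tx":0,"ty":0,"tz":0,"spin":0},
  ],
)

```text
clock: 8.7
eef_pos: [482.1, 329.1, 77.4]
ee_rot: [-179.8, -0.4, 24.7]
contact_force: [0.0, -0.9, 0.1]
opening: 34.1
```

Request:
move_arm(
  commands=[
    {"tx":0,"ty":0,"tz":-0.1,"spin":0},
    {"tx":0,"ty":0,"tz":0,"spin":0},
    {"tx":0,"ty":0,"tz":0,"spin":0},
    {"tx":0,"ty":0,"tz":0,"spin":0},
    {"tx":0,"ty":0,"tz":0,"spin":0},
  ],
  grip=1,
  force=80,
)

```text
clock: 9.12
eef_pos: [482.6, 329.4, 77.8]
ee_rot: [-179.8, -0.5, 24.7]
contact_force: [-0.3, -0.6, -1.1]
opening: 18.1
```

Run:
```python
from h import *
f=shot('wrist','wrist8')
print(state()['eef_pos'],state()['ee_rot'],state()['opening'])
```

```text
[482.57203551 329.388655    77.72444418] [-179.78637792   -0.49523925   24.73707009] 18.036449324823735
```

View pics/wrist8.png

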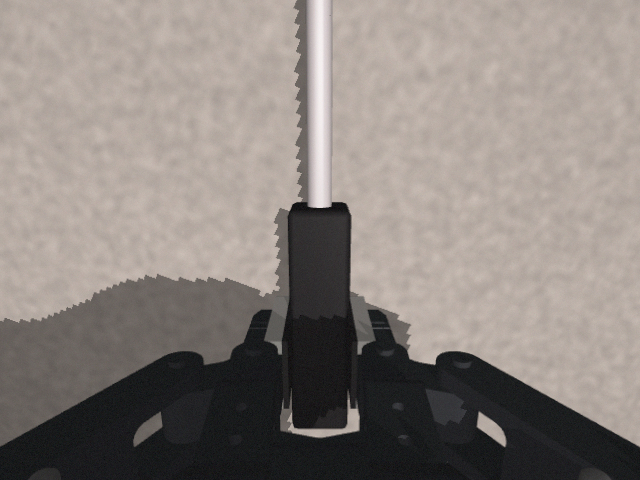

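Request:
move_arm(
  commands=[
    {"tx":0,"ty":0,"tz":0.5,"spin":0},
    {"tx":0,"ty":0,"tz":1.2,"spin":0},
    {"tx":0,"ty":-0.5,"tz":2.0,"spin":0},
    {"tx":-0.2,"ty":-1.0,"tz":2.5,"spin":0},
    {"tx":-0.4,"ty":-1.7,"tz":2.5,"spin":-0.02},
    {"tx":-0.5,"ty":-2.5,"tz":1.2,"spin":-0.04},
    {"tx":-0.5,"ty":-2.7,"tz":0.5,"spin":-0.04},
    {"tx":-0.5,"ty":-2.7,"tz":0,"spin":-0.04},
    {"tx":-0.5,"ty":-2.7,"tz":0,"spin":-0.04},
    {"tx":-0.5,"ty":-2.7,"tz":0,"spin":-0.04},
    {"tx":-0.5,"ty":-2.7,"tz":0,"spin":-0.04},
    {"tx":-0.5,"ty":-2.7,"tz":0,"spin":-0.04},
    {"tx":-0.5,"ty":-2.7,"tz":0,"spin":-0.04},
    {"tx":-0.5,"ty":-2.7,"tz":0,"spin":-0.04},
    {"tx":-0.5,"ty":-2.7,"tz":0,"spin":-0.04},
    {"tx":-0.5,"ty":-2.7,"tz":0,"spin":-0.04},
  ],
)

```text
clock: 10.5
eef_pos: [416.1, -6.9, 202.1]
ee_rot: [-179.8, -1.3, -2.3]
contact_force: [0.9, -0.9, -1.0]
opening: 17.9
```

Request:
move_arm(
  commands=[
    {"tx":-0.5,"ty":-2.7,"tz":0,"spin":-0.02},
    {"tx":-0.5,"ty":-2.7,"tz":0,"spin":-0.02},
    {"tx":-0.5,"ty":-2.7,"tz":0,"spin":-0.02},
    {"tx":-0.5,"ty":-2.7,"tz":0,"spin":-0.02},
    {"tx":-0.5,"ty":-2.7,"tz":0,"spin":-0.02},
    {"tx":-0.5,"ty":-2.7,"tz":0,"spin":-0.02},
    {"tx":-0.5,"ty":-2.7,"tz":0,"spin":-0.02},
    {"tx":-0.5,"ty":-2.7,"tz":0,"spin":-0.02},
    {"tx":-0.5,"ty":-2.5,"tz":0,"spin":-0.02},
    {"tx":-0.3,"ty":-1.5,"tz":0,"spin":-0.01},
    {"tx":0,"ty":-0.5,"tz":0,"spin":0},
    {"tx":0,"ty":0,"tz":0,"spin":0},
    {"tx":0,"ty":0,"tz":0,"spin":0},
  ],
)

```text
clock: 11.58
eef_pos: [361.1, -284.4, 216.6]
ee_rot: [179.8, -2.1, -14.2]
contact_force: [-0.2, 0.2, -1.0]
opening: 17.9
```

Run:
```python
from h import *
f=shot('wrist','wrist9')
print(state()['eef_pos'],state()['ee_rot'],state()['opening'])
```

```text
[ 361.22721331 -284.14356931  216.64707152] [179.77347301  -2.10915893 -14.20972045] 18.075167763596593
```

View pics/wrist9.png

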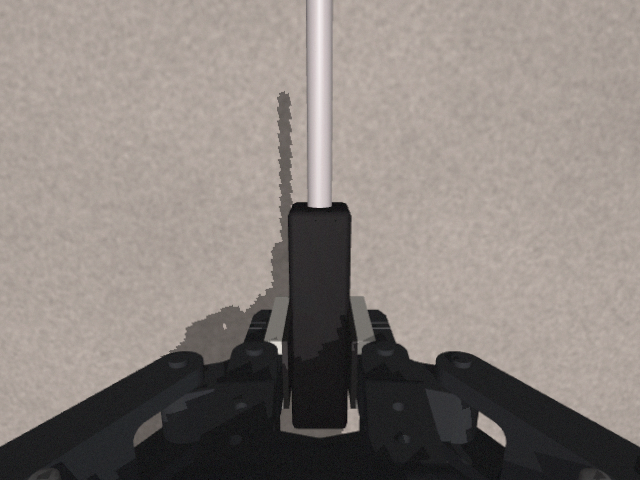

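Request:
move_arm(
  commands=[
    {"tx":0,"ty":-0.8,"tz":-1.5,"spin":0},
    {"tx":0,"ty":-0.8,"tz":-1.5,"spin":0},
    {"tx":0,"ty":-0.8,"tz":-1.5,"spin":0},
    {"tx":0,"ty":-0.8,"tz":-1.5,"spin":0},
    {"tx":0,"ty":0,"tz":-0.5,"spin":0},
    {"tx":0,"ty":0,"tz":0,"spin":0},
    {"tx":0,"ty":0,"tz":0,"spin":0},
  ],
)

```text
clock: 12.22
eef_pos: [364.1, -310.2, 152.3]
ee_rot: [179.7, -2.3, -13.6]
contact_force: [-0.5, 0.0, -0.1]
opening: 18.1
```

Request:
move_arm(
  commands=[
    {"tx":3.0,"ty":-0.7,"tz":0,"spin":0},
    {"tx":3.0,"ty":-0.7,"tz":0,"spin":0},
    {"tx":0,"ty":0,"tz":0,"spin":0},
    {"tx":0,"ty":0,"tz":0,"spin":0},
  ],
)

```text
clock: 12.55
eef_pos: [427.4, -322.0, 156.4]
ee_rot: [179.6, -2.5, -13.5]
contact_force: [-0.0, -0.1, -1.2]
opening: 18.3
```

Request:
move_arm(
  commands=[
    {"tx":-1.0,"ty":0.24,"tz":0,"spin":0},
    {"tx":-1.0,"ty":0.24,"tz":0,"spin":0},
    {"tx":-1.0,"ty":0.24,"tz":0,"spin":0},
    {"tx":-1.0,"ty":0.24,"tz":0,"spin":0},
    {"tx":-1.0,"ty":0.24,"tz":0,"spin":0},
    {"tx":-1.0,"ty":0.24,"tz":0,"spin":0},
    {"tx":0,"ty":0,"tz":0,"spin":0},
    {"tx":0,"ty":0,"tz":0,"spin":0},
  ],
)

```text
clock: 13.22
eef_pos: [358.4, -303.8, 158.7]
ee_rot: [179.5, -2.6, -13.5]
contact_force: [0.3, 0.7, -0.2]
opening: 18.4
```

Request:
move_arm(
  commands=[
    {"tx":0.6,"ty":-0.14,"tz":0,"spin":0},
    {"tx":0.6,"ty":-0.14,"tz":0,"spin":0},
    {"tx":0.6,"ty":-0.14,"tz":0,"spin":0},
    {"tx":0.6,"ty":-0.14,"tz":0,"spin":0},
    {"tx":0.6,"ty":-0.14,"tz":0,"spin":0},
    {"tx":0.6,"ty":-0.14,"tz":0,"spin":0},
    {"tx":0.6,"ty":-0.14,"tz":0,"spin":0},
    {"tx":0.6,"ty":-0.14,"tz":0,"spin":0},
  ],
)

```text
clock: 13.88
eef_pos: [412.2, -316.5, 158.4]
ee_rot: [179.5, -2.6, -13.5]
contact_force: [-0.2, 0.9, -1.0]
opening: 18.1
```

Run:
```python
from h import *
np.set_printoptions(precision=3,suppress=True)
s=state(); print(s['joint_pos'],s['joint_velocities'],s['ee_rot'])
```

```text
[-46.516   6.305 102.447   1.11   68.819  56.653] [ 5.427  8.977 -9.77  -0.125  0.695  5.401] [179.544  -2.604 -13.537]
```

Request:
move_arm(
  commands=[
    {"tx":0,"ty":0,"tz":0,"spin":0},
    {"tx":0,"ty":0,"tz":0,"spin":0},
  ],
)

```text
clock: 14.05
eef_pos: [413.7, -316.6, 158.0]
ee_rot: [179.6, -2.6, -13.5]
contact_force: [-0.1, -0.1, 0.0]
opening: 18.0
```

Run:
```python
from h import *
np.set_printoptions(precision=3,suppress=True)
s=state(); print(s['joint_pos'],s['joint_velocities'],s['ee_rot'],s['eef_pos'])
```

```text
[-46.412   6.484 102.296   1.113  68.819  56.704] [ 0.565  0.858 -0.814  0.113 -0.096  0.428] [179.565  -2.582 -13.486] [ 413.652 -316.598  157.97 ]
```

Request:
move_arm(
  commands=[
    {"tx":0,"ty":0,"tz":0,"spin":0},
    {"tx":0,"ty":0,"tz":0,"spin":0},
    {"tx":0,"ty":0,"tz":0,"spin":0},
    {"tx":0,"ty":0,"tz":0,"spin":0},
    {"tx":0,"ty":0,"tz":0,"spin":0},
    {"tx":0,"ty":0,"tz":0,"spin":0},
  ],
)

```text
clock: 14.55
eef_pos: [412.9, -316.5, 158.0]
ee_rot: [179.6, -2.6, -13.5]
contact_force: [0.5, -0.2, 0.0]
opening: 18.1
```

Run:
```python
from h import *
np.set_printoptions(precision=3,suppress=True)
s=state(); print(s['joint_pos'],s['joint_velocities'],s['ee_rot'],s['eef_pos'])
```

```text
[-46.46    6.404 102.377   1.103  68.831  56.683] [-0.18  -0.214  0.126 -0.103 -0.087 -0.061] [179.563  -2.567 -13.51 ] [ 412.859 -316.457  158.045]
```

Request:
move_arm(
  commands=[
    {"tx":0,"ty":2.7,"tz":0,"spin":0},
    {"tx":0,"ty":2.7,"tz":0,"spin":0},
    {"tx":0,"ty":2.7,"tz":0,"spin":0},
    {"tx":0,"ty":0,"tz":0,"spin":0},
    {"tx":0,"ty":0,"tz":0,"spin":0},
  ],
)

```text
clock: 14.97
eef_pos: [412.0, -233.2, 158.1]
ee_rot: [179.5, -2.6, -13.7]
contact_force: [-0.3, -0.9, -0.1]
opening: 17.9
```

Run:
```python
from h import *
np.set_printoptions(precision=3,suppress=True)
s=state(); print(s['joint_pos'],s['joint_velocities'],s['ee_rot'],s['eef_pos'])
```

```text
[-39.226   0.827 108.32    0.761  68.307  64.17 ] [ 1.864 -1.662  1.699  0.446  0.512  1.404] [179.539  -2.603 -13.651] [ 411.983 -233.197  158.101]
```

Request:
move_arm(
  commands=[
    {"tx":0,"ty":0,"tz":0,"spin":0.1},
    {"tx":0,"ty":0,"tz":0,"spin":0.1},
    {"tx":0,"ty":0,"tz":0,"spin":0.1},
    {"tx":0,"ty":0,"tz":0,"spin":0},
    {"tx":0,"ty":0,"tz":0,"spin":0},
  ],
)

```text
clock: 15.38
eef_pos: [412.1, -234.7, 158.7]
ee_rot: [179.5, -2.7, 4.1]
contact_force: [-0.1, 0.4, -1.0]
opening: 18.1
```

Run:
```python
from h import *
np.set_printoptions(precision=3,suppress=True)
s=state(); print(s['joint_pos'],s['joint_velocities'],s['ee_rot'],s['eef_pos'])
```

```text
[-39.763   0.961 108.107   1.573  68.652  45.638] [-0.551  0.253 -0.289 -0.14   0.096 -2.345] [179.474  -2.665   4.068] [ 412.128 -234.7    158.721]
```

Request:
move_arm(
  commands=[
    {"tx":0,"ty":0,"tz":3,"spin":0},
    {"tx":0,"ty":0,"tz":3,"spin":0},
    {"tx":0,"ty":0,"tz":3,"spin":0},
    {"tx":0,"ty":0,"tz":0,"spin":0},
    {"tx":0,"ty":0,"tz":0,"spin":0},
  ],
)

```text
clock: 15.8
eef_pos: [410.9, -235.7, 251.4]
ee_rot: [179.6, -2.5, 2.9]
contact_force: [-0.4, 0.2, -1.8]
opening: 17.9
```

Run:
```python
from h import *
np.set_printoptions(precision=3,suppress=True)
s=state(); print(s['joint_pos'],s['joint_velocities'],s['ee_rot'],s['eef_pos'])
```

```text
[-39.921  -3.417 101.061   1.43   80.232  46.984] [-0.409 -1.46  -3.292 -0.095  1.81   2.017] [179.59   -2.518   2.888] [ 410.944 -235.7    251.387]
```

Request:
move_arm(
  commands=[
    {"tx":-0.6,"ty":-0.9,"tz":-1.1,"spin":-0.038},
    {"tx":-0.6,"ty":-0.9,"tz":-1.1,"spin":-0.038},
    {"tx":-0.6,"ty":-0.9,"tz":-1.1,"spin":-0.038},
    {"tx":-0.6,"ty":-0.9,"tz":-1.1,"spin":-0.038},
    {"tx":-0.6,"ty":-0.9,"tz":-1.1,"spin":-0.038},
    {"tx":-0.6,"ty":-0.9,"tz":-1.1,"spin":-0.038},
    {"tx":-0.6,"ty":-0.9,"tz":-1.1,"spin":-0.038},
    {"tx":-0.6,"ty":-0.9,"tz":-1.1,"spin":-0.038},
    {"tx":0,"ty":0,"tz":0,"spin":0},
    {"tx":0,"ty":0,"tz":0,"spin":0},
  ],
)

```text
clock: 16.63
eef_pos: [352.4, -312.9, 144.2]
ee_rot: [180.0, -1.8, -17.4]
contact_force: [0.5, 0.1, -0.5]
opening: 18.5
```

```bash
cat >> h.py <<'E'
from scipy.spatial.transform import Rotation as Ro
def RT(rpy): return Ro.from_euler('xyz',rpy,degrees=True).as_matrix()
R0=RT([-179.786,-0.495,24.737]);T0=np.array([482.57,329.39,77.72])
u0=np.array([np.cos(np.radians(24.737)),np.sin(np.radians(24.737)),0])
Ot=R0.T@(46.4*u0-[0,0,67.72]); Ot[1]=0; dt=R0.T@u0; dt[1]=0
def rod(s=None):
    s=s or state(); R=RT(s['ee_rot']); O=R@Ot+s['eef_pos']; d=R@dt
    return O,d,O+105*d
E
python3 - <<'E'
from h import *
np.set_printoptions(precision=2,suppress=True)
s=state(); print(s['ee_rot'],s['eef_pos']);print(*rod())
for n in ['wrist','side','scene']: shot(n,n+'10')
O,d,t=rod(s)
for n in ['wrist','side','scene']:
    f=load(n+'10'); print(n,proj(f,[O,t]))
crop('side10','s10',330,140,470,240,5); crop('scene10','sc10',100,230,240,350,5)
E
```

```text
[180.    -1.79 -17.42] [ 352.4  -312.93  144.24]
[ 398.12 -327.28   77.59] [ 0.95 -0.3   0.02] [ 498.28 -358.71   79.95]
wrist [[ 319.11  201.34]
 [ 319.19 -167.94]]
side [[453.46 196.63]
 [416.22 173.88]]
scene [[160.98 238.26]
 [162.62 275.9 ]]
```

View pics/wrist10.png

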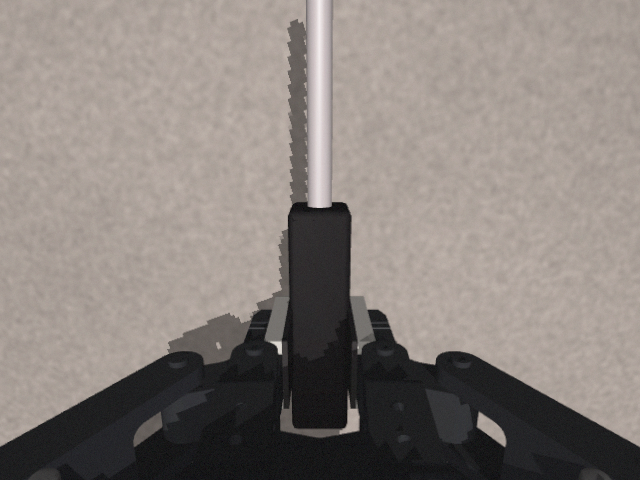

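View pics/s10.png

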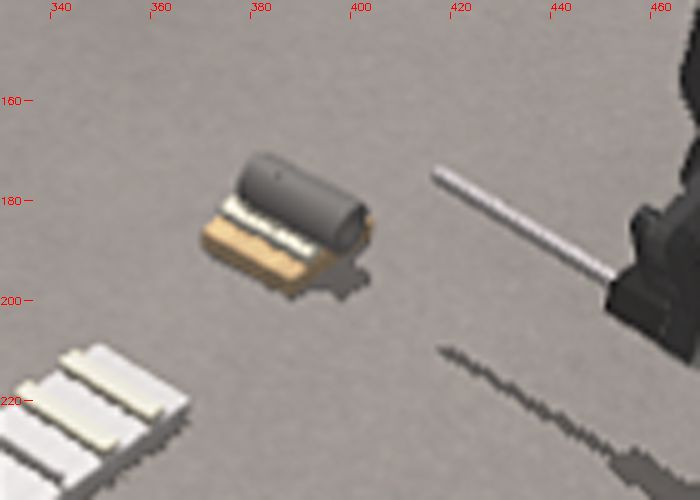

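View pics/sc10.png

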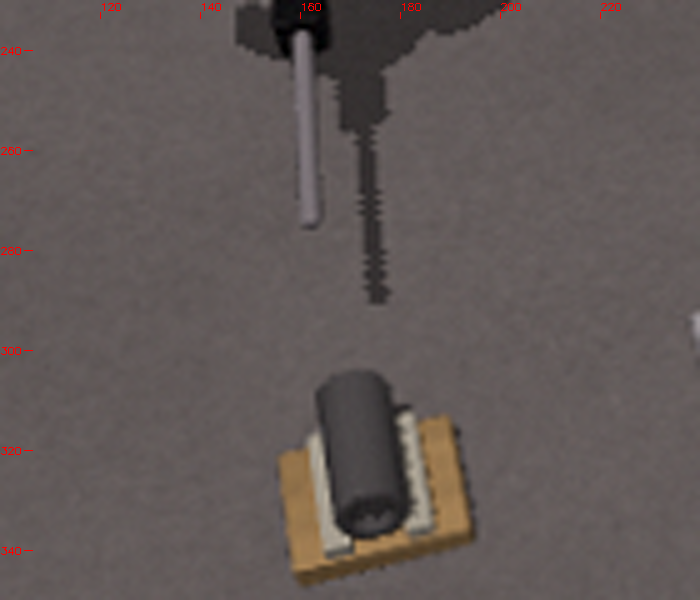

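Run:
```python
from h import *
crop('side10','s11',366,164,410,202,16); crop('scene10','sc11',152,298,198,350,11)
```

```text
(no output)
```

View pics/s11.png

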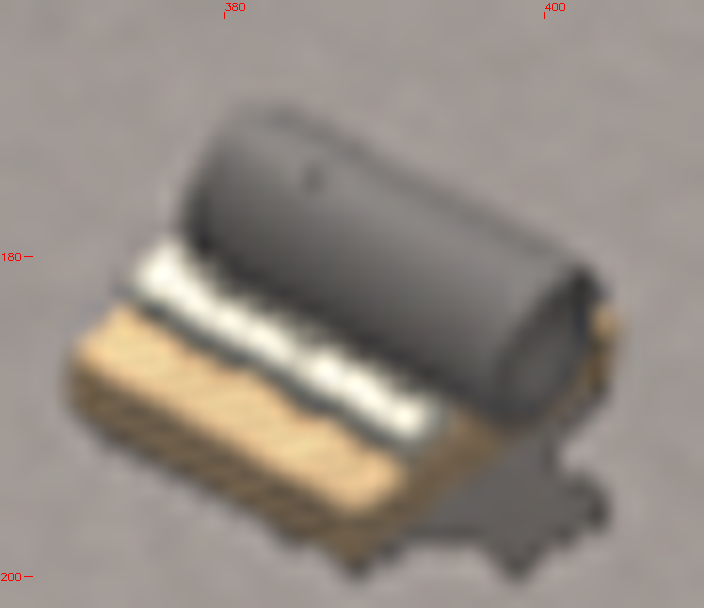

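View pics/sc11.png

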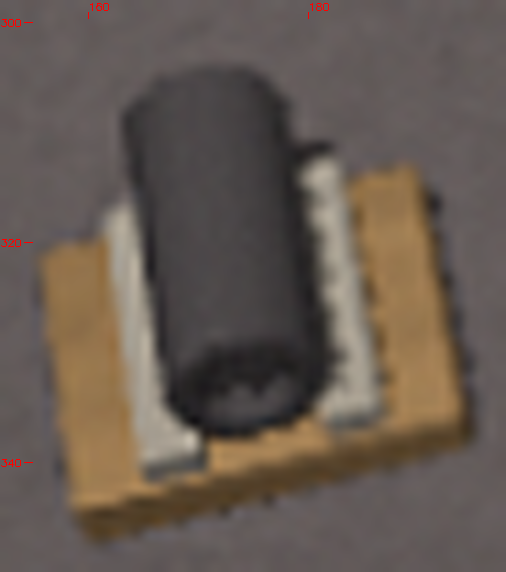

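```bash
cat > fit.py <<'E'
from h import *
from scipy.optimize import least_squares
def limb(f,P,a,r,z):
    c=-f['R'].T@f['t']; e1=np.cross([0,0,1],a); e2=np.array([0,0,1.]); w=c-P
    A=w@e1;B=w@e2;m=np.hypot(A,B);ph=np.arctan2(B,A);al=np.arccos(r/m)
    return [P+r*(np.cos(ph+s*al)*e1+np.sin(ph+s*al)*e2) for s in(1,-1)]
def dist(f,Q,a,pts):
    p=proj(f,[Q-30*a,Q+30*a]); t=p[1]-p[0]; t/=np.linalg.norm(t)
    return [(q-p[0])@[-t[1],t[0]] for q in np.array(pts)]
def fitcyl(obs,x0,r=14,z=28):
    # obs: list of (frame, pts, side(+e1 or -e1 sign selects limb index))
    def res(p):
        P=np.array([x0[0],p[0],z]);a=np.array([np.cos(p[1]),np.sin(p[1]),0]);o=[]
        for f,pts,i in obs: o+=dist(f,limb(f,P,a,r,z)[i],a,pts)
        return o
    best=least_squares(res,[x0[1],np.radians(x0[2])]); return best.x[0],np.degrees(best.x[1]),np.array(res(best.x))
E
python3 - <<'E'
from fit import *
np.set_printoptions(precision=2,suppress=True)
S=load('scene10');D=load('side10')
d=[(366+x/16,164+y/16) for x,y in[(330,125),(450,190),(560,250)]]
l=[(152+x/11,298+y/11) for x,y in[(130,160),(150,270),(170,360)]]
r=[(152+x/11,298+y/11) for x,y in[(285,120),(305,220),(325,340)]]
P=np.array([571,-374,28.]);a=np.array([np.cos(np.radians(-14.5)),np.sin(np.radians(-14.5)),0])
for f in(S,D): print([proj(f,[q-30*a,q+30*a]) for q in limb(f,P,a,14,28)])
for i in (0,1):
  for j in(0,1):
    print(i,j,fitcyl([(S,l,i),(S,r,1-i),(D,d,j)],(571,-374,-14.5)))
print(fitcyl([(S,l,0),(S,r,1)],(571,-374,-14.5)),fitcyl([(S,l,1),(S,r,0)],(571,-374,-14.5)))
E
```

```text
[array([[164.78, 311.76],
       [167.96, 337.38]]), array([[179.9 , 309.46],
       [183.69, 334.8 ]])]
[array([[400.37, 179.04],
       [380.77, 168.28]]), array([[394.43, 189.48],
       [375.02, 178.51]])]
0 0 (np.float64(-375.2112445806081), np.float64(-12.508474661646916), array([-0.15, -0.27, -0.7 ,  0.65,  0.61,  0.91, -0.5 , -0.67, -0.86]))
0 1 (np.float64(-379.9178644638733), np.float64(-11.045547647908467), array([-3.11, -2.93, -3.11, -2.3 , -2.07, -1.45, 10.1 ,  9.85,  9.6 ]))
1 0 (np.float64(-379.91781796147944), np.float64(-191.04540773538105), array([  3.11,   2.93,   3.11,   2.3 ,   2.07,   1.45, -10.1 ,  -9.85,
        -9.6 ]))
1 1 (np.float64(-699.8852896533471), np.float64(-87.87923617647792), array([ 16.69,   6.88,  -1.29,  -1.34, -10.35, -21.  ,  -3.65,   4.8 ,
        12.57]))
(np.float64(-375.48126476783455), np.float64(-12.152819439208072), array([-0.39, -0.44, -0.8 ,  0.4 ,  0.43,  0.81])) (np.float64(-375.48126431062656), np.float64(-192.1528159747686), array([ 0.39,  0.44,  0.8 , -0.4 , -0.43, -0.81]))
```

Run:
```python
from fit import *
np.set_printoptions(precision=2,suppress=True)
S=load('scene10');D=load('side10')
def seg(f,c,p,q,z):
    a=onz(f,*c(*p),z);b=onz(f,*c(*q),z);print(a[:2],b[:2],'yaw',np.degrees(np.arctan((b-a)[1]/(b-a)[0])),'len',np.linalg.norm(a-b))
cs=lambda x,y:(152+x/11,298+y/11); cd=lambda x,y:(366+x/16,164+y/16)
seg(S,cs,(105,215),(145,470),18)
seg(S,cs,(340,160),(380,415),18)
seg(S,cs,(42,255),(72,505),12)
seg(S,cs,(415,170),(465,420),12)
seg(D,cd,(75,355),(365,515),12)
seg(D,cd,(140,280),(415,440),18)
```

```text
[ 538.48 -388.99] [ 591.93 -401.18] yaw -12.84354135491481 len 54.8210446626398
[ 548.22 -349.72] [ 601.65 -363.41] yaw -14.367083712429684 len 55.15661920125145
[ 536.1  -400.92] [ 587.78 -413.81] yaw -14.00564050692186 len 53.265355506243225
[ 552.13 -338.54] [ 605.46 -350.86] yaw -13.00990800397139 len 54.73997545360844
[ 601.1  -346.69] [ 547.76 -334.29] yaw -13.095401260056681 len 54.76500037542063
[ 597.73 -360.95] [ 546.15 -346.93] yaw -15.201418884620363 len 53.45124511144814
```

Request:
move_arm(
  commands=[
    {"tx":0,"ty":-0.2,"tz":-0.5,"spin":0.02},
    {"tx":0,"ty":-0.2,"tz":-1.0,"spin":0.02},
    {"tx":0,"ty":-0.2,"tz":-1.0,"spin":0.02},
    {"tx":0,"ty":-0.2,"tz":-1.0,"spin":0.01},
    {"tx":0,"ty":0,"tz":-0.4,"spin":0},
    {"tx":0,"ty":0,"tz":0,"spin":0},
    {"tx":0,"ty":0,"tz":0,"spin":0},
  ],
)

```text
clock: 17.37
eef_pos: [355.0, -320.6, 104.2]
ee_rot: [179.8, -2.1, -12.5]
contact_force: [1.0, -0.3, 0.0]
opening: 17.5
```

```bash
cat > al.py <<'E'
from h import *
import sys
np.set_printoptions(precision=2,suppress=True)
C=np.array([float(sys.argv[1]),float(sys.argv[2]),28]);y=np.radians(float(sys.argv[3]))
a=np.array([np.cos(y),np.sin(y),0]);n=np.array([-np.sin(y),np.cos(y),0])
s=state();O,d,t=rod(s)
print('tcp',s['eef_pos'],s['ee_rot'],'clock',s['clock'])
print('rod yaw',np.degrees(np.arctan2(d[1],d[0])),'pitch',np.degrees(np.arcsin(d[2])),'tip',t)
for q,nm in((O,'O'),(t,'tip')): print(nm,'along',(q-C)@a,'lat',(q-C)@n,'z',q[2])
E
python3 al.py 570 -374.7 -13.6
```

```text
tcp [ 354.99 -320.57  104.18] [179.81  -2.07 -12.54] clock 17.3667
rod yaw -12.543126322483008 pitch 1.5793032702200063 tip [ 504.5  -354.06   40.66]
O along -173.46211181876018 lat 2.725915796069854 z 37.76970825454161
tip along -68.51985355624014 lat 4.661892446966732 z 40.66356617960947
```

Request:
move_arm(
  commands=[
    {"tx":0,"ty":-0.1,"tz":-0.5,"spin":-0.009},
    {"tx":0,"ty":-0.1,"tz":-0.4,"spin":-0.009},
    {"tx":0,"ty":0,"tz":-0.1,"spin":0},
    {"tx":0,"ty":0,"tz":0,"spin":0},
    {"tx":0,"ty":0,"tz":0,"spin":0},
  ],
)

```text
clock: 17.78
eef_pos: [355.3, -322.9, 93.9]
ee_rot: [179.8, -2.1, -13.7]
contact_force: [0.4, 0.3, -0.2]
opening: 17.8
```

```bash
python3 al.py 570 -374.7 -13.6
python3 - <<'E'
from h import *
shot('side','side12');shot('scene','scene12')
O,d,t=rod()
for n in ['side','scene']: print(n,proj(load(n+'12'),[O,t,t-60*d]))
crop('side12','s12',366,160,446,210,10); crop('scene12','sc12',130,250,200,345,8)
E
```

```text
tcp [ 355.32 -322.89   93.88] [179.77  -2.13 -13.71] clock 17.7833
rod yaw -13.71446039797338 pitch 1.6321955136191661 tip [ 504.16 -359.49   30.51]
O along -172.52823015301055 lat -0.4908200802965454 z 27.514371882414267
tip along -67.57104154799549 lat -0.7004944692531592 z 30.50512183897418
side [[448.82630346 211.67944385]
 [411.20782342 190.0707379 ]
 [432.35200202 202.20698713]]
scene [[163.32091849 257.91016901]
 [168.63621061 294.88384556]
 [165.49174832 273.13539615]]
```

View pics/s12.png

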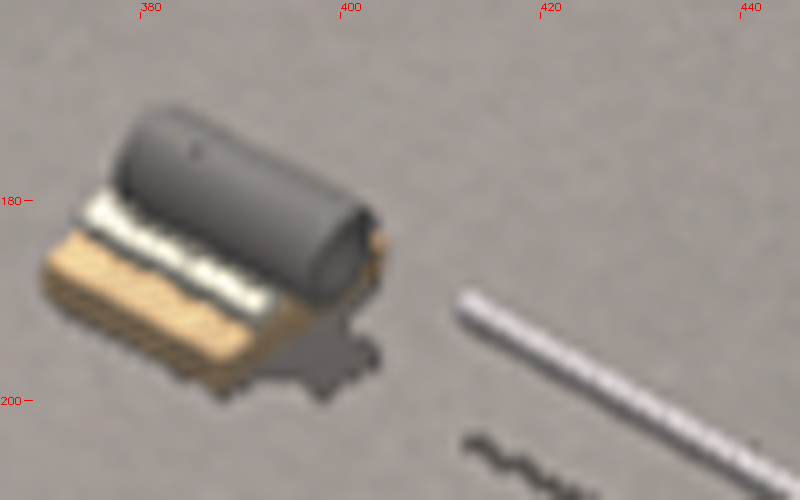

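View pics/sc12.png

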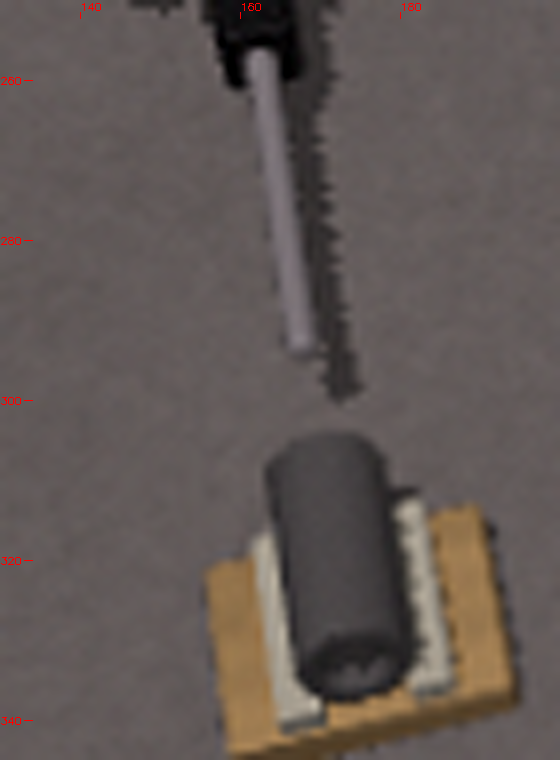

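```bash
python3 - <<'E'
from fit import *
np.set_printoptions(precision=2,suppress=True)
S=load('scene12');D=load('side12')
bs=np.array([.9,1.4]);bd=np.array([-1.3,-.3])
d=[np.array((366+x/16,164+y/16))+bd for x,y in[(330,125),(450,190),(560,250)]]
l=[np.array((152+x/11,298+y/11))+bs for x,y in[(130,160),(150,270),(170,360)]]
r=[np.array((152+x/11,298+y/11))+bs for x,y in[(285,120),(305,220),(325,340)]]
print(fitcyl([(S,l,0),(S,r,1),(D,d,0)],(570,-374,-14.5)))
print(fitcyl([(S,l,0),(S,r,1)],(570,-374,-14.5)))
# rod edges as cylinder check
O,dd,t=rod(); 
for f,nm in((S,'scene12'),(D,'side12')):
    im=cv2.imread(f'pics/{nm}.png')
    for q in [O+x*dd for x in (20,40,60,80,100)]:
        print(nm,proj(f,q)[0])
E
python3 - <<'E'
import sys; sys.path.insert(0,'.')
import os; os.chdir('.')
from h import *
crop('side12','s13',405,182,450,217,16); crop('scene12','sc13',150,250,180,300,12)
E
```

```text
(np.float64(-373.81742998327206), np.float64(-12.57770987935905), array([-0.16, -0.29, -0.72,  0.68,  0.62,  0.92, -0.51, -0.68, -0.86]))
(np.float64(-374.1201237050559), np.float64(-12.192811065154583), array([-0.41, -0.45, -0.82,  0.42,  0.44,  0.83]))
scene12 [164.27 264.57]
scene12 [165.24 271.4 ]
scene12 [166.25 278.41]
scene12 [167.29 285.61]
scene12 [168.36 293.  ]
side12 [441.44 207.43]
side12 [434.16 203.24]
side12 [426.98 199.12]
side12 [419.91 195.06]
side12 [412.93 191.06]
```

View pics/s13.png

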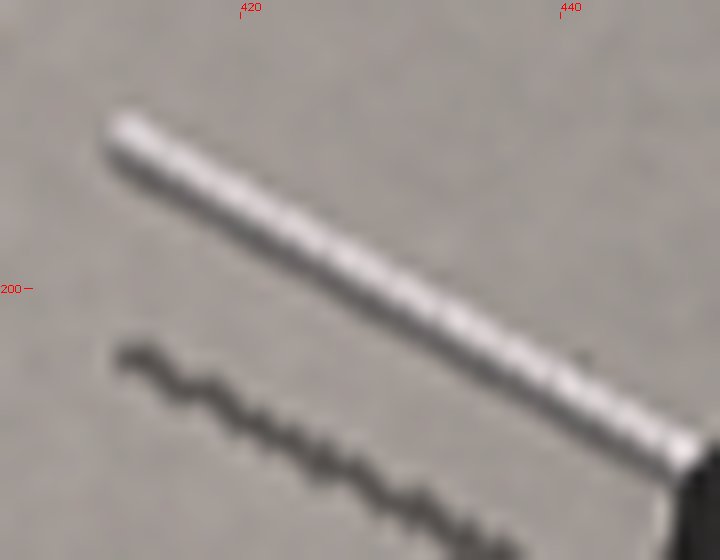

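View pics/sc13.png

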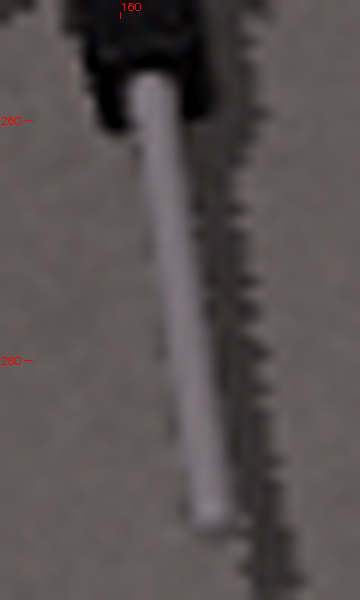

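Request:
move_arm(
  commands=[
    {"tx":0.7,"ty":0.0,"tz":-0.1,"spin":0},
    {"tx":0.7,"ty":-0.05,"tz":0,"spin":0},
    {"tx":0.5,"ty":-0.12,"tz":0,"spin":0},
    {"tx":0,"ty":0,"tz":0,"spin":0},
    {"tx":0,"ty":0,"tz":0,"spin":0},
  ],
)

```text
clock: 18.3
eef_pos: [377.0, -325.0, 93.5]
ee_rot: [179.7, -2.2, -13.7]
contact_force: [-0.1, -0.2, -1.7]
opening: 17.9
```

```bash
python3 al.py 570 -374.7 -13.6
python3 - <<'E'
from h import *
shot('side','side14')
crop('side14','s14',370,160,430,205,13)
E
```

```text
tcp [ 377.03 -325.     93.55] [179.72  -2.2  -13.69] clock 18.3
rod yaw -13.692488684498082 pitch 1.7090495222621371 tip [ 525.95 -361.62   30.37]
O along -150.8483273423369 lat 2.527177317064332 z 27.242688464984866
tip along -45.895172122752356 lat 2.357758421397132 z 30.374220871385276
```

View pics/s14.png

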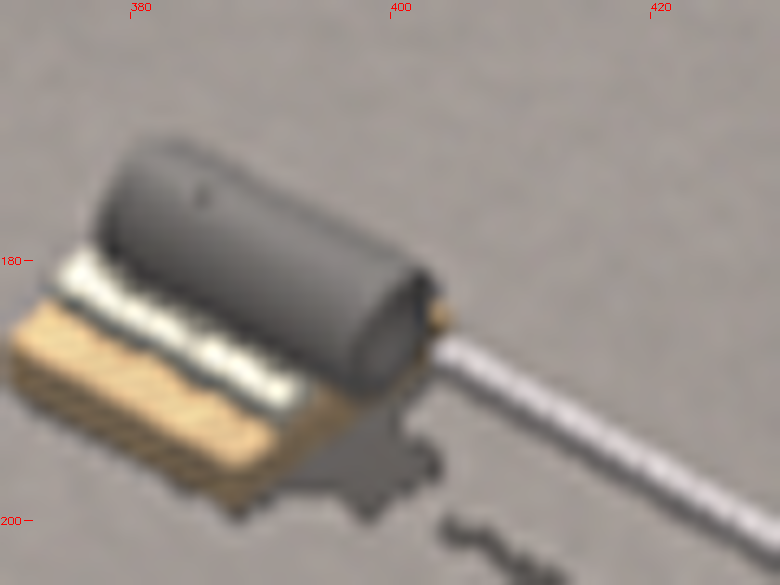

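Run:
```python
from h import *
shot('scene','scene14')
crop('scene14','sc14',150,255,195,340,9)
```

```text
(no output)
```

View pics/sc14.png

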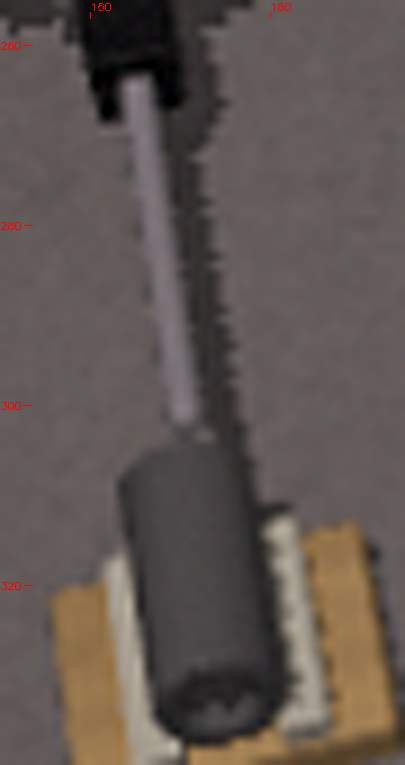

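Request:
move_arm(
  commands=[
    {"tx":0.3,"ty":-0.17,"tz":-0.03,"spin":0},
    {"tx":0.8,"ty":-0.2,"tz":0,"spin":0},
    {"tx":0.8,"ty":-0.2,"tz":0,"spin":0},
    {"tx":0.6,"ty":-0.15,"tz":0,"spin":0},
    {"tx":0,"ty":0,"tz":0,"spin":0},
  ],
)

```text
clock: 18.82
eef_pos: [404.0, -333.1, 93.4]
ee_rot: [179.7, -2.2, -13.8]
contact_force: [-0.8, -0.2, -1.0]
opening: 17.8
```

```bash
python3 al.py 570 -374.7 -13.6
python3 - <<'E'
from h import *
shot('side','side15')
crop('side15','s15',370,160,430,205,13)
print(state()['contact_force'])
E
```

```text
tcp [ 404.05 -333.14   93.4 ] [179.71  -2.23 -13.76] clock 18.8167
rod yaw -13.761599910807709 pitch 1.7334170428764424 tip [ 552.94 -369.96   30.29]
O along -122.64360022310176 lat 0.8936775935819491 z 27.117925209911533
tip along -17.692067017714827 lat 0.5976662028346025 z 30.294093281011403
[-0.067892    0.32761503 -0.89177264]
```

View pics/s15.png

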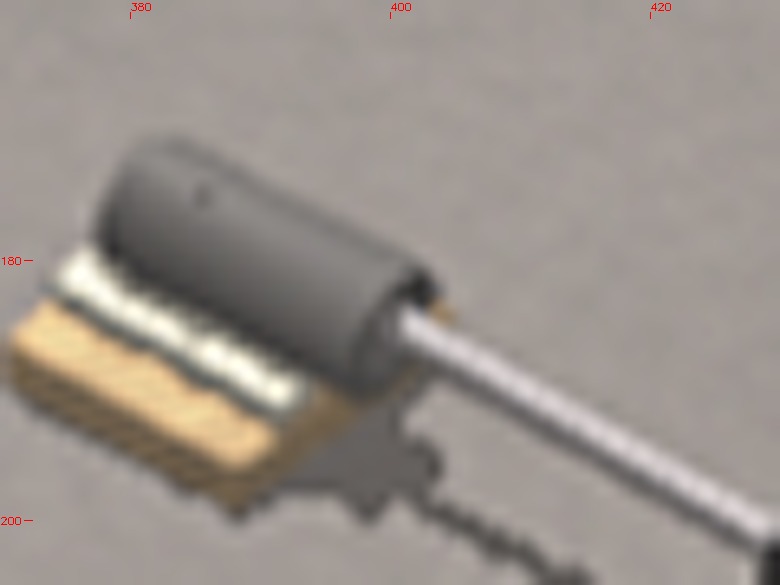

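Request:
move_arm(
  commands=[
    {"tx":0.6,"ty":-0.13,"tz":-0.03,"spin":0},
    {"tx":0.8,"ty":-0.18,"tz":0,"spin":0},
    {"tx":0.8,"ty":-0.19,"tz":0,"spin":0},
    {"tx":0.7,"ty":-0.17,"tz":0,"spin":0},
    {"tx":0,"ty":0,"tz":0,"spin":0},
  ],
)

```text
clock: 19.28
eef_pos: [435.6, -340.2, 92.8]
ee_rot: [179.7, -2.2, -13.8]
contact_force: [0.3, -0.4, -1.0]
opening: 17.8
```

```bash
python3 al.py 570 -374.7 -13.6
python3 - <<'E'
from h import *
shot('side','side16')
crop('side16','s16',370,160,430,205,13)
print(state()['contact_force'])
E
```

```text
tcp [ 435.61 -340.21   92.84] [179.73  -2.2  -13.76] clock 19.2833
rod yaw -13.757462177848245 pitch 1.704632600851707 tip [ 584.48 -376.99   29.65]
O along -90.33655556311834 lat 1.4664191275521519 z 26.52881975746412
tip along 14.616581149020513 lat 1.1779826803054283 z 29.652261324029215
[-0.34445979  0.35650861 -0.76385871]
```

View pics/s16.png

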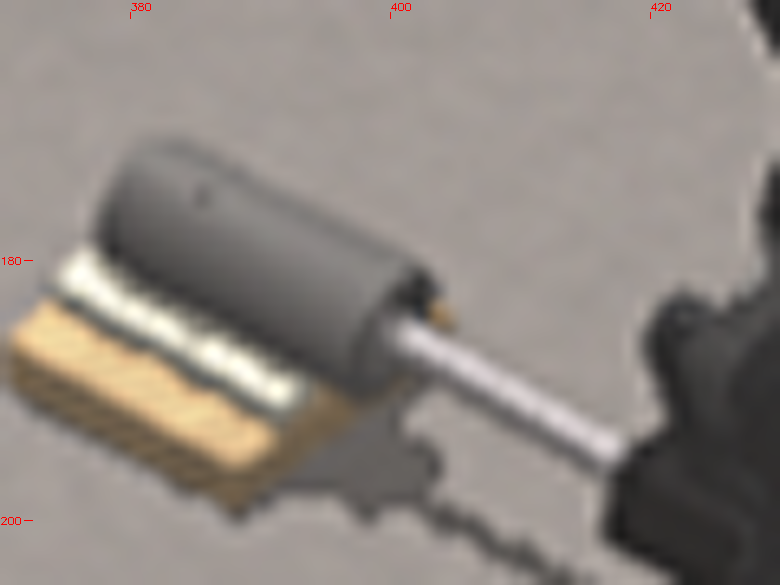

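Request:
move_arm(
  commands=[
    {"tx":0.6,"ty":-0.16,"tz":0,"spin":0},
    {"tx":0.8,"ty":-0.21,"tz":0,"spin":0},
    {"tx":0.8,"ty":-0.2,"tz":0,"spin":0},
    {"tx":0.8,"ty":-0.2,"tz":0,"spin":0},
    {"tx":0.2,"ty":-0.05,"tz":0,"spin":0},
    {"tx":0,"ty":0,"tz":0,"spin":0},
  ],
)

```text
clock: 19.83
eef_pos: [470.5, -348.9, 92.5]
ee_rot: [179.7, -2.2, -13.7]
contact_force: [0.3, -0.4, -0.8]
opening: 18.0
```

```bash
python3 al.py 570 -374.7 -13.6
python3 - <<'E'
from h import *
shot('side','side17')
crop('side17','s17',350,150,430,205,10)
shot('scene','scene17')
crop('scene17','sc17',150,275,200,350,8)
print(state()['contact_force'])
E
```

```text
tcp [ 470.53 -348.93   92.54] [179.75  -2.16 -13.74] clock 19.8333
rod yaw -13.746328719952674 pitch 1.6600854968262826 tip [ 619.36 -385.65   29.24]
O along -54.40178300592407 lat 1.231074033036627 z 26.19380678855468
tip along 50.553804498321675 lat 0.9630254910173803 z 29.2356467150614
[ 0.04849007  0.25080572 -0.9072075 ]
```

View pics/s17.png

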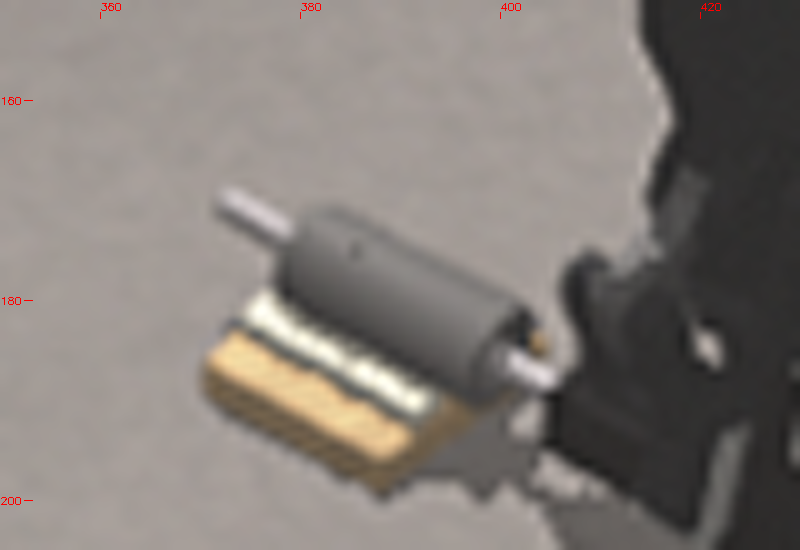

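View pics/sc17.png

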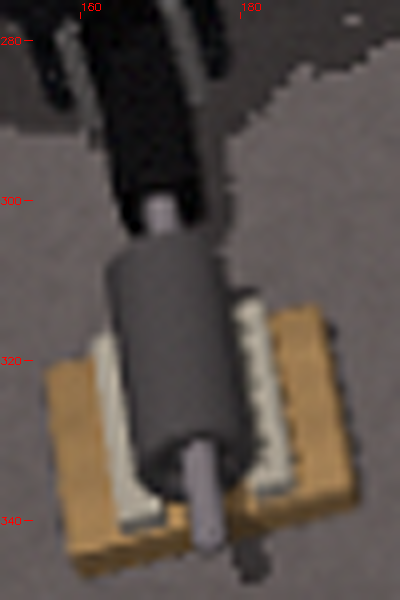

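Request:
move_arm(
  commands=[
    {"tx":0,"ty":0,"tz":0.2,"spin":0},
    {"tx":0,"ty":0,"tz":0.3,"spin":0},
    {"tx":0,"ty":0,"tz":0.5,"spin":0},
    {"tx":0,"ty":0,"tz":0.7,"spin":0},
    {"tx":0,"ty":0,"tz":0.9,"spin":0},
    {"tx":0,"ty":0,"tz":0.9,"spin":0},
    {"tx":0,"ty":0,"tz":0.8,"spin":0},
    {"tx":0,"ty":0,"tz":0.4,"spin":0},
    {"tx":0,"ty":0,"tz":0,"spin":0},
    {"tx":0,"ty":0,"tz":0,"spin":0},
  ],
)

```text
clock: 20.77
eef_pos: [469.0, -348.8, 146.7]
ee_rot: [179.7, -2.2, -13.8]
contact_force: [-0.6, -0.4, -0.7]
opening: 17.9
```

```bash
python3 al.py 589 -205.5 -13.7
python3 - <<'E'
from h import *
shot('side','side18')
crop('side18','s18',350,130,430,205,9)
print(state()['contact_force'])
E
```

```text
tcp [ 469.02 -348.81  146.7 ] [179.68  -2.25 -13.79] clock 20.7667
rod yaw -13.795148030178204 pitch 1.754557525054964 tip [ 617.91 -385.76   83.65]
O along -34.1705597283605 lat -168.1100055508086 z 80.4326391290863
tip along 70.7800671482616 lat -168.28429159207775 z 83.64753121135311
[-0.21986121 -0.18984195 -0.06585808]
```

View pics/s18.png

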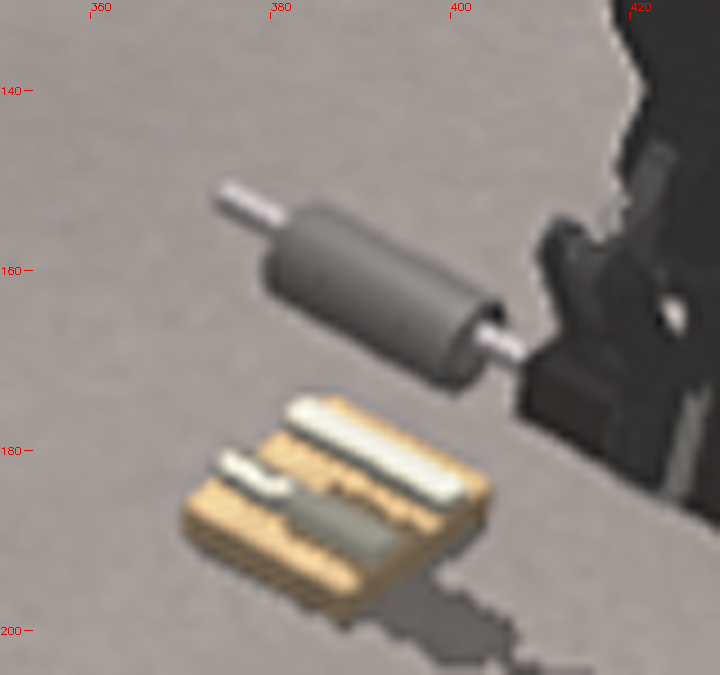

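Request:
move_arm(
  commands=[
    {"tx":0.05,"ty":0.4,"tz":0,"spin":0},
    {"tx":0.1,"ty":0.8,"tz":0,"spin":0},
    {"tx":0.15,"ty":1.2,"tz":0,"spin":0},
    {"tx":0.15,"ty":1.3,"tz":0,"spin":0},
    {"tx":0.16,"ty":1.3,"tz":0,"spin":0},
    {"tx":0.16,"ty":1.3,"tz":0,"spin":0},
    {"tx":0.16,"ty":1.3,"tz":0,"spin":0},
    {"tx":0.16,"ty":1.3,"tz":0,"spin":0},
    {"tx":0.16,"ty":1.3,"tz":0,"spin":0},
    {"tx":0.16,"ty":1.3,"tz":0,"spin":0},
    {"tx":0.16,"ty":1.3,"tz":0,"spin":0},
    {"tx":0.16,"ty":1.2,"tz":0,"spin":0},
    {"tx":0.15,"ty":0.9,"tz":0,"spin":0},
    {"tx":0.1,"ty":0.5,"tz":0,"spin":0},
    {"tx":0,"ty":0,"tz":0,"spin":0},
    {"tx":0,"ty":0,"tz":0,"spin":0},
  ],
)

```text
clock: 22.15
eef_pos: [489.8, -174.4, 145.0]
ee_rot: [179.8, -2.1, -13.6]
contact_force: [-0.1, 0.1, -0.9]
opening: 17.9
```

```bash
python3 al.py 589 -205.7 -13.9
python3 - <<'E'
from h import *
shot('side','side19')
crop('side19','s19',300,150,420,255,6)
shot('scene','scene19')
crop('scene19','sc19',220,210,340,320,6)
print(state()['contact_force'])
E
```

```text
tcp [ 489.85 -174.44  145.01] [179.78  -2.14 -13.59] clock 22.15
rod yaw -13.589162691038204 pitch 1.6406566359514048 tip [ 638.77 -210.7    81.65]
O along -55.43735093679306 lat 6.531296546967906 z 78.64368802032217
tip along 49.51805975373378 lat 7.1006993505550255 z 81.649937469529
[ 0.64558572  0.23757983 -1.58861478]
```

View pics/s19.png

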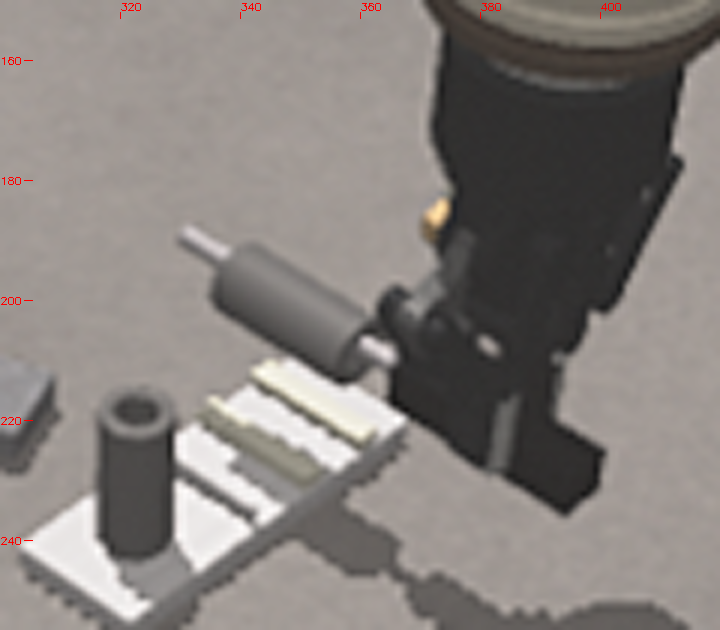

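View pics/sc19.png

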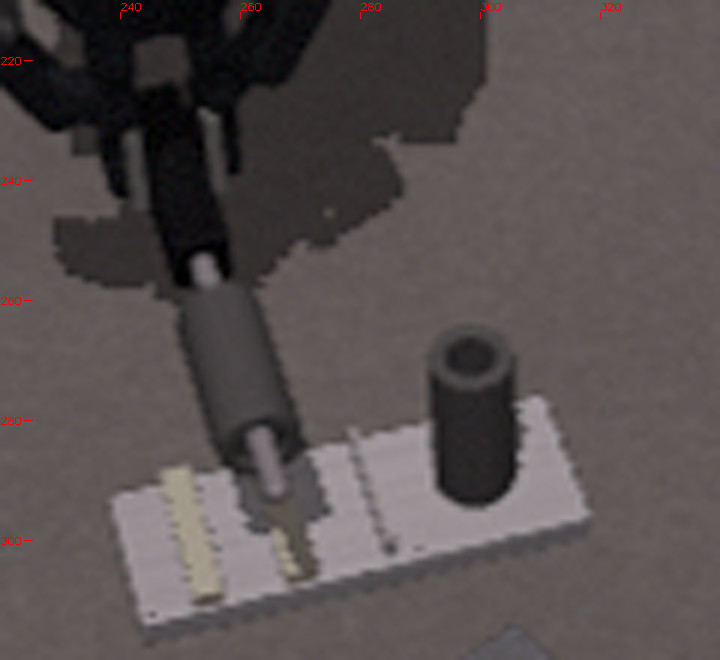

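Request:
move_arm(
  commands=[
    {"tx":-0.05,"ty":-0.2,"tz":-0.4,"spin":-0.003},
    {"tx":-0.05,"ty":-0.2,"tz":-0.7,"spin":-0.002},
    {"tx":-0.03,"ty":-0.15,"tz":-0.8,"spin":0},
    {"tx":0,"ty":-0.1,"tz":-0.8,"spin":0},
    {"tx":0,"ty":0,"tz":-0.4,"spin":0},
    {"tx":0,"ty":0,"tz":0,"spin":0},
    {"tx":0,"ty":0,"tz":0,"spin":0},
  ],
)

```text
clock: 22.83
eef_pos: [487.3, -184.2, 109.1]
ee_rot: [179.8, -2.0, -14.1]
contact_force: [-0.1, -0.2, -0.7]
opening: 17.7
```

```bash
python3 al.py 589 -205.7 -13.9
python3 - <<'E'
from h import *
shot('side','side20')
crop('side20','s20',320,180,400,250,9)
shot('scene','scene20')
crop('scene20','sc20',225,245,305,320,8)
print(state()['contact_force'])
E
```

```text
tcp [ 487.33 -184.23  109.11] [179.8   -2.01 -14.14] clock 22.8333
rod yaw -14.139500803390693 pitch 1.5132917094650762 tip [ 635.77 -221.87   45.41]
O along -55.675304788206844 lat -4.025318127364916 z 42.64106006969325
tip along 49.28715681463423 lat -4.464071915346549 z 45.41398955065596
[-0.25292663  0.90710651 -1.33123228]
```

View pics/s20.png

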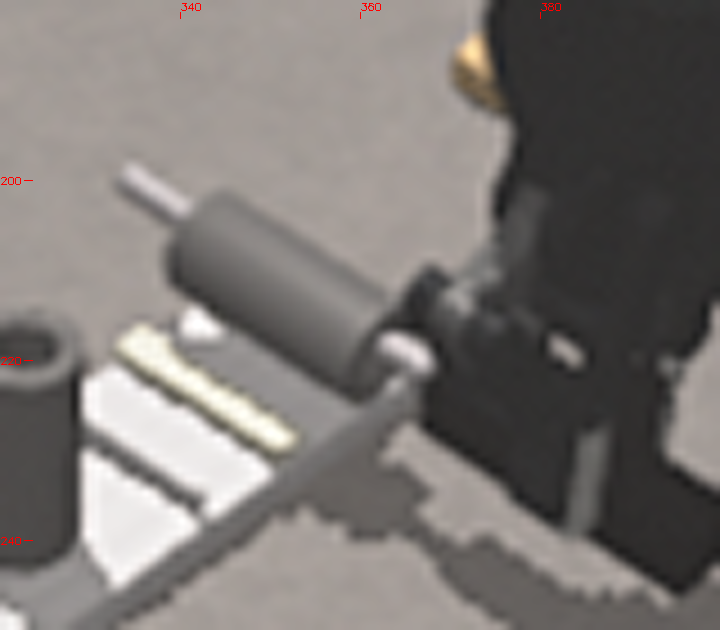

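View pics/sc20.png

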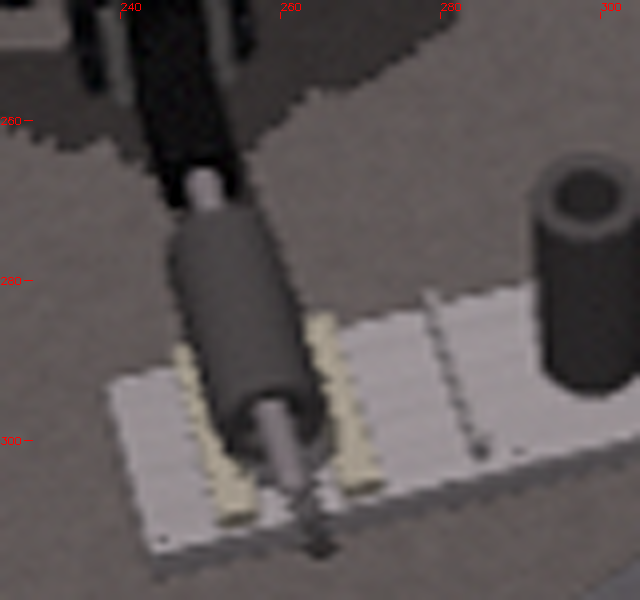

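Request:
move_arm(
  commands=[
    {"tx":0.1,"ty":0.15,"tz":-0.2,"spin":0.002},
    {"tx":0.08,"ty":0.15,"tz":-0.1,"spin":0.002},
    {"tx":0,"ty":0.0,"tz":0,"spin":0},
    {"tx":0,"ty":0,"tz":0,"spin":0},
    {"tx":0,"ty":0,"tz":0,"spin":0},
  ],
)

```text
clock: 23.35
eef_pos: [490.1, -180.7, 107.3]
ee_rot: [179.8, -2.2, -13.8]
contact_force: [0.3, 0.6, -0.6]
opening: 17.9
```

```bash
python3 al.py 589 -205.7 -13.9
python3 - <<'E'
from h import *
shot('side','side21')
crop('side21','s21',320,180,400,250,9)
shot('scene','scene21')
crop('scene21','sc21',225,245,305,320,8)
print(state()['contact_force'])
E
```

```text
tcp [ 490.08 -180.71  107.35] [179.76  -2.15 -13.83] clock 23.35
rod yaw -13.834809345173005 pitch 1.6562896365045878 tip [ 638.86 -217.63   44.03]
O along -53.69240619744772 lat 0.2726183772382727 z 40.99645439594104
tip along 51.26365694982909 lat 0.39203655245698754 z 44.03134095807783
[-0.06343711 -0.50896598 -0.51023302]
```

View pics/s21.png

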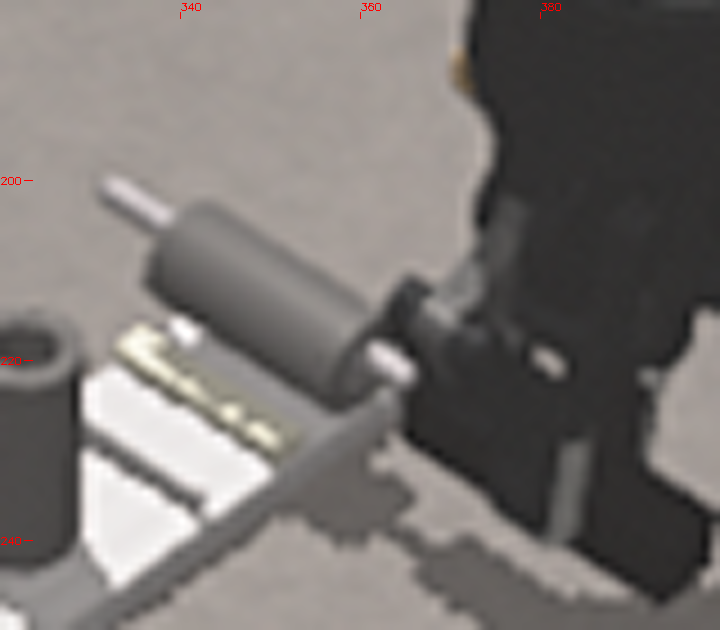

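View pics/sc21.png

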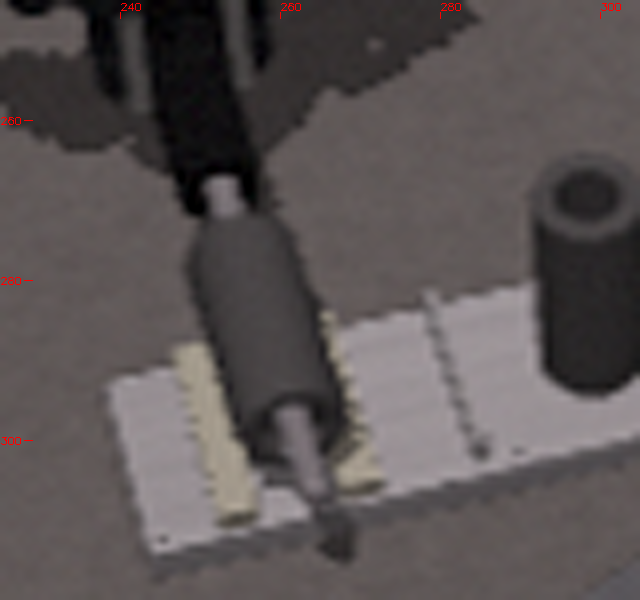

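Request:
move_arm(
  commands=[
    {"tx":0,"ty":0,"tz":-0.3,"spin":0},
    {"tx":0,"ty":0,"tz":-0.3,"spin":0},
    {"tx":0,"ty":0,"tz":-0.2,"spin":0},
    {"tx":0,"ty":0,"tz":0,"spin":0},
    {"tx":0,"ty":0,"tz":0,"spin":0},
  ],
)

```text
clock: 23.87
eef_pos: [490.0, -180.8, 98.5]
ee_rot: [179.8, -2.2, -13.9]
contact_force: [0.8, 0.2, -0.1]
opening: 17.8
```

```bash
python3 al.py 589 -205.7 -13.9
python3 - <<'E'
from h import *
shot('side','side22')
crop('side22','s22',320,180,400,250,9)
shot('scene','scene22')
crop('scene22','sc22',225,245,305,320,8)
print(state()['contact_force'])
E
```

```text
tcp [ 489.98 -180.84   98.47] [179.76  -2.16 -13.85] clock 23.8667
rod yaw -13.852575865023592 pitch 1.6617146626495627 tip [ 638.76 -217.82   35.17]
O along -53.742195414625236 lat 0.10263971881051552 z 32.129729163484825
tip along 51.213611889167886 lat 0.18951242655816522 z 35.174553437963255
[-0.5145293  -0.28945661 -1.71469117]
```

View pics/s22.png

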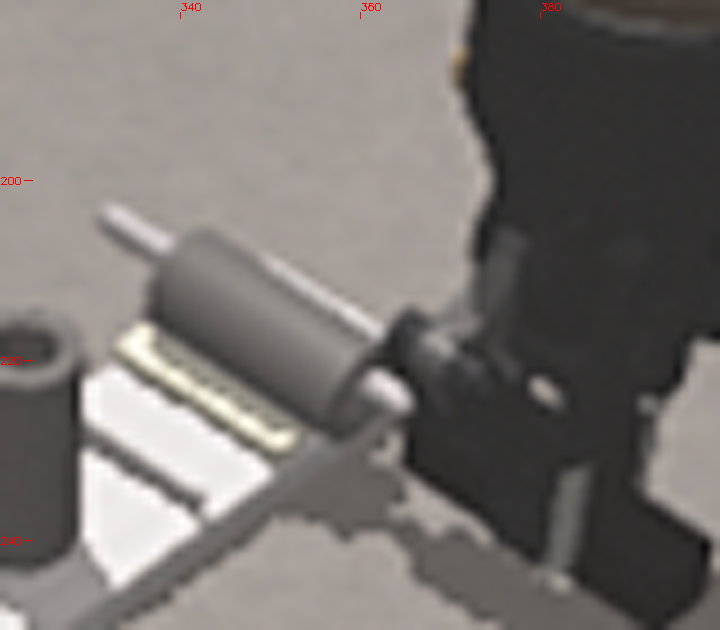

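View pics/sc22.png

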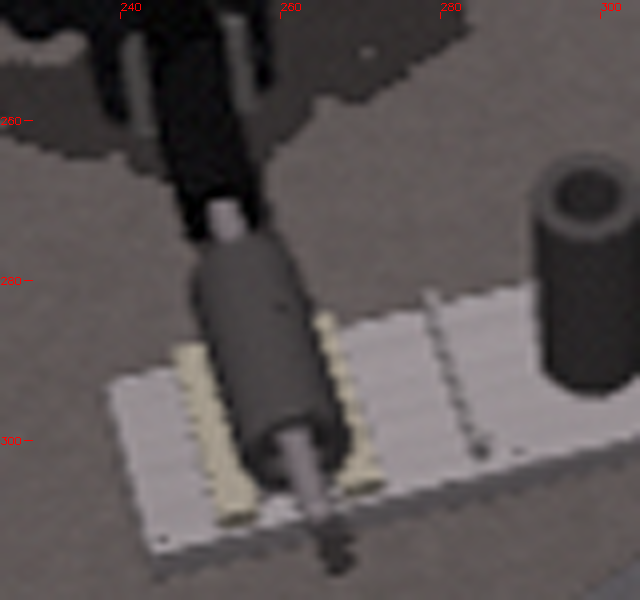

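Request:
move_arm(
  commands=[
    {"tx":0,"ty":0,"tz":-0.2,"spin":0},
    {"tx":0,"ty":0,"tz":-0.2,"spin":0},
    {"tx":0,"ty":0,"tz":-0.1,"spin":0},
    {"tx":0,"ty":0,"tz":0,"spin":0},
    {"tx":0,"ty":0,"tz":0,"spin":0},
  ],
)

```text
clock: 24.38
eef_pos: [490.1, -180.9, 93.3]
ee_rot: [179.8, -2.2, -13.9]
contact_force: [0.7, -0.3, 0.8]
opening: 18.2
```

```bash
python3 al.py 589 -205.7 -13.9
python3 - <<'E'
from h import *
shot('side','side23')
crop('side23','s23',320,180,400,250,9)
shot('scene','scene23')
crop('scene23','sc23',225,245,305,320,8)
print(state()['contact_force'])
E
```

```text
tcp [ 490.13 -180.95   93.27] [179.75  -2.19 -13.85] clock 24.3833
rod yaw -13.85264683990966 pitch 1.6944732639974391 tip [ 638.93 -217.94   30.06]
O along -53.541523553771626 lat 0.026763388529677502 z 26.95381977576662
tip along 51.41252583916024 lat 0.1135046298014427 z 30.05865157537018
[-0.64701746 -0.25895107 -0.22570608]
```

View pics/s23.png

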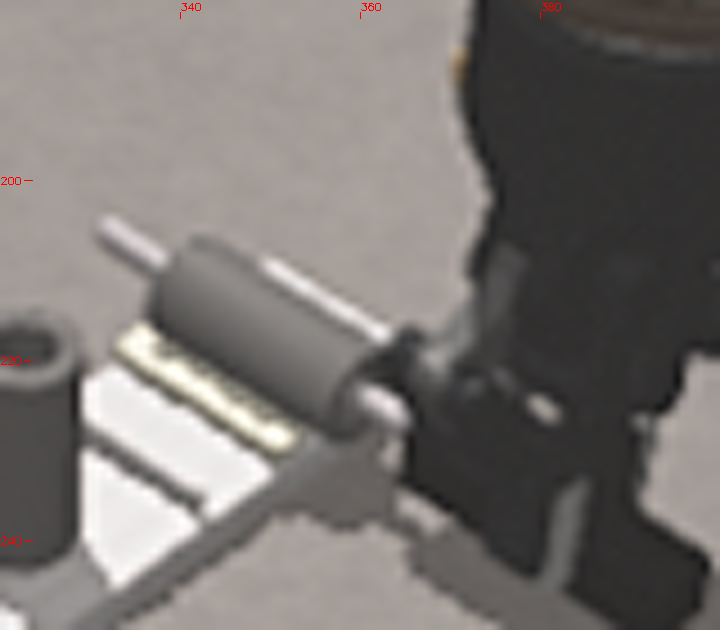

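View pics/sc23.png

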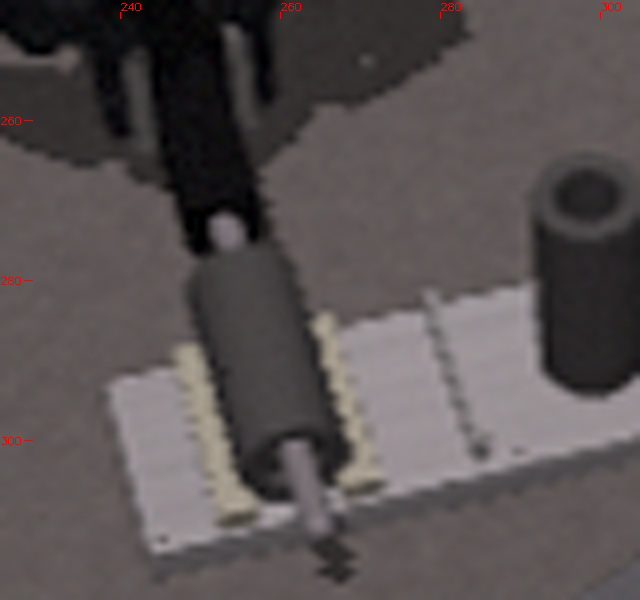

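Request:
move_arm(
  commands=[
    {"tx":-0.3,"ty":0.07,"tz":0,"spin":0},
    {"tx":-0.6,"ty":0.14,"tz":0,"spin":0},
    {"tx":-0.7,"ty":0.17,"tz":0,"spin":0},
    {"tx":-0.7,"ty":0.17,"tz":0,"spin":0},
    {"tx":-0.4,"ty":0.1,"tz":0,"spin":0},
    {"tx":0,"ty":0,"tz":0,"spin":0},
  ],
)

```text
clock: 24.98
eef_pos: [459.8, -173.5, 93.3]
ee_rot: [179.8, -2.2, -13.8]
contact_force: [0.3, -0.1, -0.0]
opening: 17.9
```

```bash
python3 al.py 589 -205.7 -13.9
python3 - <<'E'
from h import *
shot('side','side24')
crop('side24','s24',320,180,400,250,9)
print(state()['contact_force'])
E
```

```text
tcp [ 459.82 -173.5    93.32] [179.75  -2.17 -13.84] clock 24.9833
rod yaw -13.841574644054468 pitch 1.6790886785654222 tip [ 608.62 -210.46   30.06]
O along -84.76576075053154 lat -0.015488808915331843 z 26.985955557789794
tip along 20.189099819883577 lat 0.09153525576360863 z 30.06260584910649
[-0.29533625  0.66466795 -0.38460283]
```

View pics/s24.png

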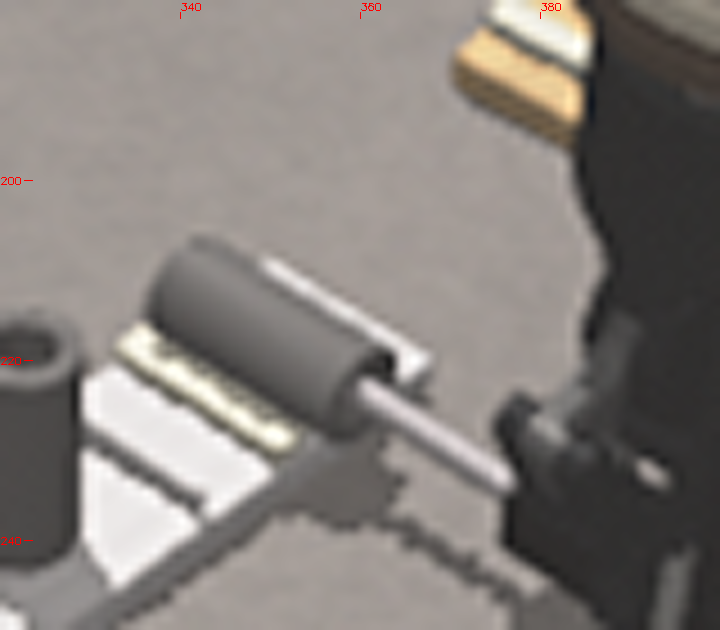

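Request:
move_arm(
  commands=[
    {"tx":-0.4,"ty":0.1,"tz":0,"spin":0},
    {"tx":-0.7,"ty":0.17,"tz":0,"spin":0},
    {"tx":-0.8,"ty":0.19,"tz":0,"spin":0},
    {"tx":-0.8,"ty":0.19,"tz":0,"spin":0},
    {"tx":-0.8,"ty":0.19,"tz":0,"spin":0},
    {"tx":-0.8,"ty":0.19,"tz":0,"spin":0},
    {"tx":-1.0,"ty":0.24,"tz":0,"spin":0},
    {"tx":-1.0,"ty":0.24,"tz":0,"spin":0},
    {"tx":-1.0,"ty":0.24,"tz":0,"spin":0},
    {"tx":-1.0,"ty":0.24,"tz":0,"spin":0},
    {"tx":-0.5,"ty":0.12,"tz":0,"spin":0},
    {"tx":0,"ty":0,"tz":0,"spin":0},
    {"tx":0,"ty":0,"tz":0,"spin":0},
  ],
)

```text
clock: 26.12
eef_pos: [361.9, -149.8, 93.5]
ee_rot: [179.7, -2.3, -13.9]
contact_force: [-0.8, 0.2, -1.2]
opening: 18.3
```

```bash
python3 al.py 589 -205.7 -13.9
python3 - <<'E'
from h import *
shot('side','side25')
crop('side25','s25',310,160,450,260,5)
shot('scene','scene25')
crop('scene25','sc25',225,230,325,325,7)
print(state()['contact_force'])
E
```

```text
tcp [ 361.86 -149.82   93.47] [179.73  -2.25 -13.87] clock 26.1167
rod yaw -13.87168900555535 pitch 1.7558637408513216 tip [ 510.71 -186.91   30.42]
O along -185.4626303153145 lat -0.617828354942654 z 27.199944595846233
tip along -80.51194485664733 lat -0.5659701109315084 z 30.4172293204516
[ 0.6034975  -0.70815941 -0.6471949 ]
```

View pics/s25.png

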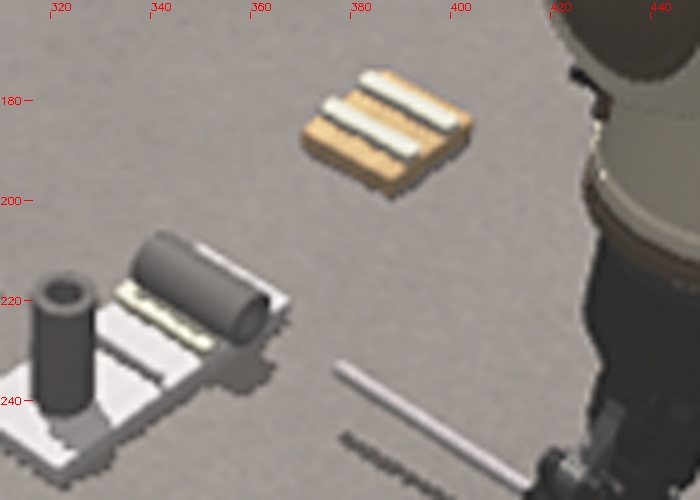

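View pics/sc25.png

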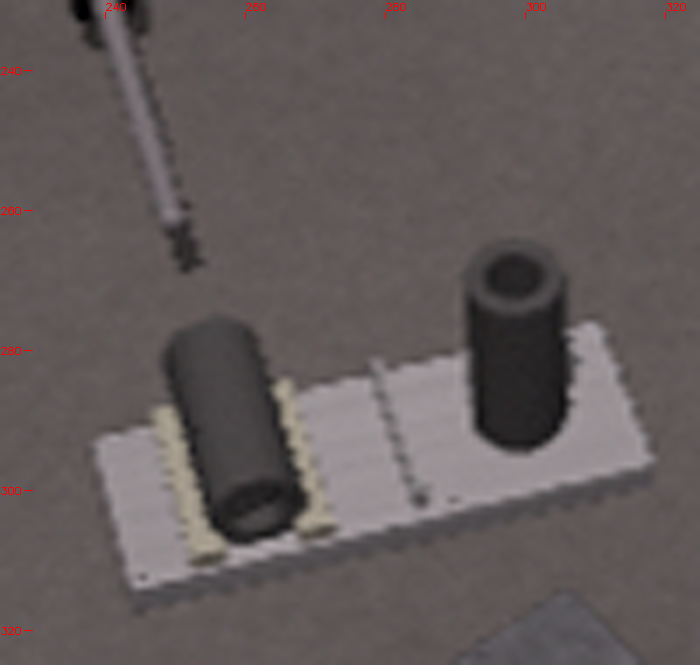

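Request:
move_arm(
  commands=[
    {"tx":0,"ty":0.4,"tz":0,"spin":0},
    {"tx":0,"ty":0.8,"tz":0,"spin":0},
    {"tx":0,"ty":1.0,"tz":0,"spin":0},
    {"tx":0,"ty":1.0,"tz":0,"spin":0},
    {"tx":0,"ty":1.0,"tz":0,"spin":0},
    {"tx":0,"ty":1.0,"tz":0,"spin":0},
    {"tx":0,"ty":0.8,"tz":0,"spin":0},
    {"tx":0,"ty":0.4,"tz":-0.3,"spin":0},
    {"tx":0,"ty":0,"tz":-0.4,"spin":0},
    {"tx":0,"ty":0,"tz":-0.3,"spin":0},
    {"tx":0,"ty":0,"tz":0,"spin":0},
    {"tx":0,"ty":0,"tz":0,"spin":0},
  ],
)

```text
clock: 27.22
eef_pos: [363.1, -78.1, 81.7]
ee_rot: [179.8, -2.2, -13.7]
contact_force: [-0.0, -0.2, -0.5]
opening: 18.4
```

```bash
python3 al.py 589 -205.7 -13.9
```

```text
tcp [363.06 -78.09  81.67] [179.78  -2.17 -13.72] clock 27.2167
rod yaw -13.721054112872768 pitch 1.6733477912257029 tip [ 511.93 -114.71   18.41]
O along -201.62439816475333 lat 69.48146432220133 z 15.339366542894908
tip along -96.6696871662399 lat 69.8092594075255 z 18.405500610628323
```

Request:
move_arm(
  commands=[
    {"tx":0,"ty":0,"tz":-0.2,"spin":0},
    {"tx":0,"ty":0,"tz":-0.1,"spin":0},
    {"tx":0,"ty":0,"tz":0,"spin":0},
    {"tx":0,"ty":0,"tz":0,"spin":0},
  ],
)

```text
clock: 27.55
eef_pos: [363.1, -79.1, 78.2]
ee_rot: [179.8, -2.1, -13.8]
contact_force: [0.1, 0.2, -0.6]
opening: 18.2
```

Request:
move_arm(
  commands=[
    {"tx":0,"ty":0,"tz":-0.1,"spin":0},
    {"tx":0,"ty":0,"tz":-0.05,"spin":0},
    {"tx":0,"ty":0,"tz":0,"spin":0},
  ],
)

```text
clock: 27.8
eef_pos: [363.3, -79.3, 77.4]
ee_rot: [179.8, -2.2, -13.9]
contact_force: [-3.1, 1.8, 8.0]
opening: 17.9
```

Run:
```python
from h import *
shot('side','side26')
crop('side26','s26',370,220,530,330,5)
s=state();print(s['contact_force'],s['torque'],s['eef_pos'])
```

```text
[-3.86396608  1.64792231  9.17136204] [ 0.44222751  0.89307149 -0.05488219] [363.28040437 -79.30437611  77.4548845 ]
```

View pics/s26.png

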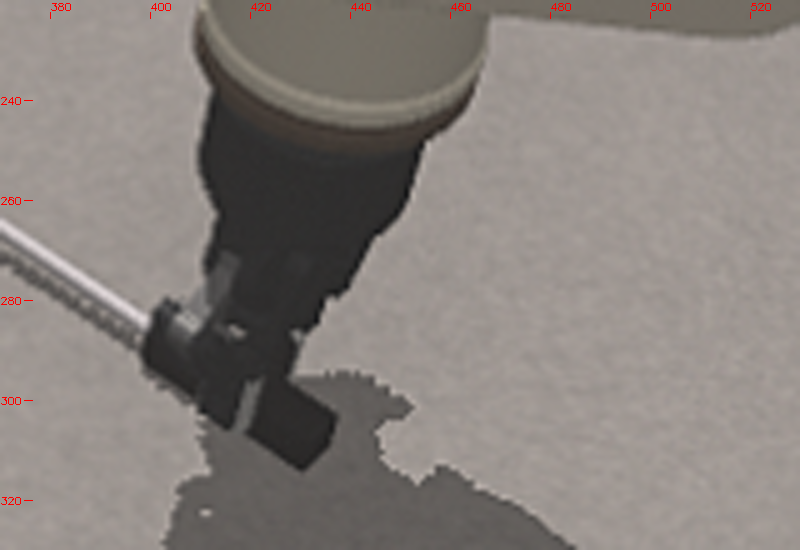

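Request:
move_arm(
  commands=[
    {"tx":0,"ty":0,"tz":0,"spin":0},
    {"tx":0,"ty":0,"tz":0,"spin":0},
    {"tx":0,"ty":0,"tz":0,"spin":0},
    {"tx":0,"ty":0,"tz":0,"spin":0},
    {"tx":0,"ty":0,"tz":0,"spin":0},
  ],
  grip=0,
)

```text
clock: 28.27
eef_pos: [363.5, -79.6, 77.7]
ee_rot: [179.8, -2.2, -13.9]
contact_force: [-0.1, -0.1, -0.6]
opening: 42.8
```

Request:
move_arm(
  commands=[
    {"tx":0,"ty":0,"tz":0.8,"spin":0},
    {"tx":0,"ty":0,"tz":1.5,"spin":0},
    {"tx":0,"ty":0,"tz":2,"spin":0},
    {"tx":0,"ty":0,"tz":2.5,"spin":0},
    {"tx":0,"ty":0,"tz":2.5,"spin":0},
    {"tx":0,"ty":0.5,"tz":2,"spin":0},
    {"tx":0,"ty":2,"tz":1,"spin":0},
    {"tx":0,"ty":2,"tz":0,"spin":0},
    {"tx":0,"ty":2,"tz":0,"spin":0},
    {"tx":0,"ty":2,"tz":0,"spin":0},
    {"tx":0,"ty":2,"tz":0,"spin":0},
    {"tx":0,"ty":2,"tz":0,"spin":0},
    {"tx":0,"ty":2,"tz":0,"spin":0},
    {"tx":0,"ty":2,"tz":0,"spin":0},
    {"tx":0,"ty":1,"tz":0,"spin":0},
    {"tx":0,"ty":0,"tz":0,"spin":0},
    {"tx":0,"ty":0,"tz":0,"spin":0},
  ],
)

```text
clock: 29.68
eef_pos: [359.8, 103.8, 217.6]
ee_rot: [179.9, -2.6, -14.0]
contact_force: [0.2, -0.5, -0.2]
opening: 42.9
```

Run:
```python
from h import *
shot('side','side27');shot('scene','scene27')
crop('side27','s27',290,160,470,310,4)
s=state();print(s['contact_force'],s['eef_pos'],s['clock'],s['opening'])
```

```text
[-0.226597    0.16177881  0.57801085] [359.91814459 103.24426841 217.43058933] 29.7833 42.516904890428634
```

View pics/s27.png

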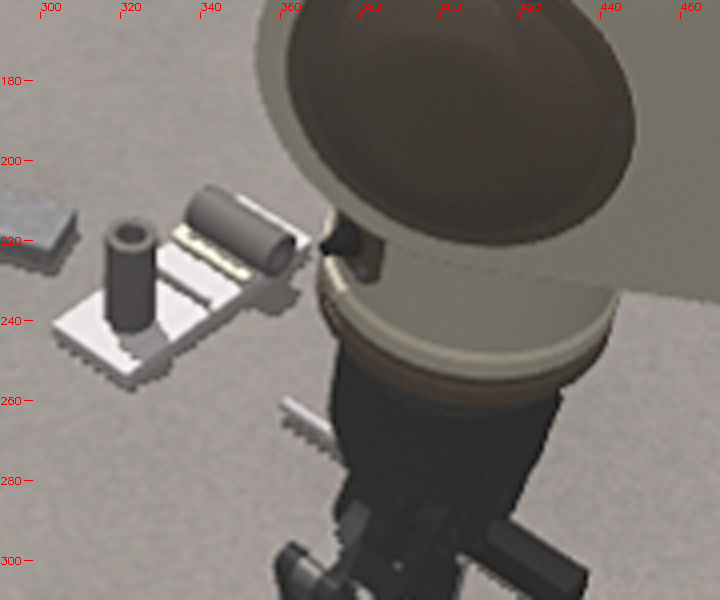

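View pics/scene27.png

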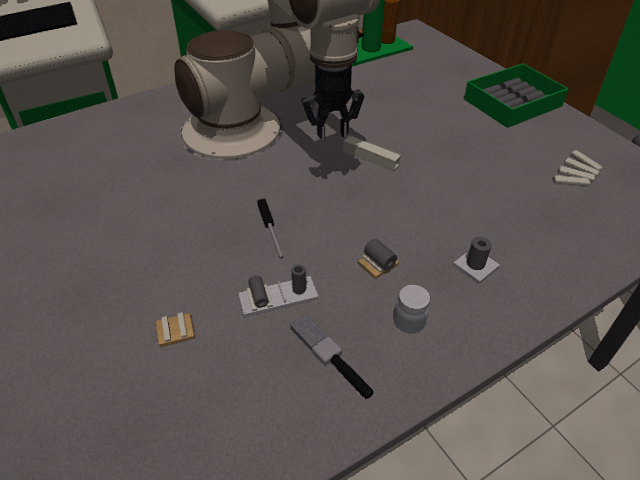

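The last scene picture shows the roller in the cradle at about (258,291) and the rod flat on the counter from (265,203) to (281,255). The other roller at (380,253), the jar, the brush and both standing rollers are where they began. The arm is clear of everything.

Run:
```python
from h import *
a=load('scene0')['color'].astype(int);b=load('scene27')['color'].astype(int)
for nm,(x0,y0,x1,y1) in dict(sample_stand=(288,262,312,298),roller_a=(355,235,402,275),stock=(450,235,500,280),jar=(390,285,435,335),brush=(288,315,375,400)).items():
    print(nm,np.abs(a-b)[y0:y1,x0:x1].mean().round(2))
print(job.hand_in())
```

```text
sample_stand 2.47
roller_a 2.24
stock 2.47
jar 2.57
brush 2.46
the job is handed in; nothing more can be done
None
```

The thin roller (roller_b) now lies in the stand's cradle, matching the thin roller standing on that stand. I handed the job in at about 30 s of the 72 s allowed; `hand_in` gives no verdict.

- **Order of work:** I drew the rod out by the bare end of its tail, laid it on the counter and let go. I then took it by the handle, ran the tail right through roller_b's bore and carried the roller to the cradle. Last, I drew the rod out and laid it flat on the counter.
- **Last checks:**
  - The side and scene pictures show the roller sitting between the cradle ridges.
  - The rod is flat and released, and the arm is clear.
  - A before/after comparison of the scene picture shows only noise-level differences around roller_a, both standing rollers, the jar and the brush.
- **What was off:** The tool drifted to about 2° of pitch during the moves, and I couldn't command pitch to correct it. The rod therefore ran slightly tip-up through the bore, with no contact force above the sensor noise. When I laid the rod down, its rear end touched first, pressing with about 9 N, before I let go.
- **Camera disagreement:** The two fixed cameras differed by 1–2 mm sideways, so I aligned the rod to the roller directly in the pictures.

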